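# Hang the body brush in the counter cupboard and shut it

### The job

Put the long-handled body brush away: hang it by the eye of its handle on the free hook at the back of the little cupboard, so that it hangs straight down on its own, then push the cupboard door fully shut. Leave the mirror on its hook and everything else on the counter where it is.

Things in the scene. Friction and masses are not known exactly. Their poses are not given: they have to be found in the camera images.
- brush: Dark wooden body brush, pale bristles, 80 to 150 g, lying on them. Origin: under the oval head's middle, at the bristle tips; z up out of the wooden back, x along the handle to its eye. Head 78 (x) x 52; bristles z 0 to 18, wood z 18 to 30. Flat-sided handle 20 wide (y), 12 thick (z 18 to 30), x 39 to 172. Centre of mass near x 17.
- brush_neck (a point): A good place to hold the brush, with its weight near and the eye well ahead: middle of the handle's section, at x 67, z 24 in the brush's frame, 118 from the eye's centre; axes as the brush.
- brush_eye (a point): Centre of the round wooden eye at the end of the handle, x 185, z 24 in the brush's frame: inner diameter 20, outer 38, 9 thick. Axes as the brush, so the hole runs along z.
- cupboard: Fixed wooden cupboard on the counter, opening towards the robot: 160 deep (x), 250 wide, 330 high. Origin: on the counter, 75 behind its front (x -75), midway across; x to its back, z up. Inside: 226 wide, floor z 20, slatted roof, underside z 318. Slatted back, inner face x 76; a rail across it (z 249 to 275, face at x 63) bears two hooks at y +50 and -50: one free, one with the mirror.
- hook: The free steel hook, fixed, left or right on the rail. Origin: its plate's middle on the rail's face, 262 above the counter; axes as the cupboard. Bar 6 thick: level for 44 (to -x), then 14 further out and 17 up. Roof 56 above the level part. An upright brush's eye will not pass the upturned end: tilt the handle, eye end up 30 to 45 degrees. Let go, the brush swings down by itself.
- hook_seat (a point): Middle of the hook's level part (on its axis), 26 out from the rail's face; axes as the cupboard. Hanging rightly, the eye's centre is about 7 below it and up to 18 before or behind it.
- hook_tip (a point): Centre of the rounded end (radius 3) of the hook's upturned part; axes as the cupboard.
- door (a joint): Angle of the cupboard door, rad: 0 shut, first 1.9 to 2.3, at most 2.4. Hinged at the left (+y) front edge, upright axis; swings lightly (0.06 N m friction) and stays where it is left. Panel 246 wide, 16 thick, z 22 to 324, before the cupboard's front when shut; a knob (radius 12) stands 22 out of its outer face near the free edge at height 150. Shut it by pushing the outer face.
- door_hinge (a point): On the door's hinge axis, at the height of the door's top (324). Axes of the door: -y from the hinge to the free edge, -x out of the outer face (the panel lies from x -18 to -2).
- door_edge (a point): Middle of the thickness of the door's free edge, at its top (324), 246 from the hinge; axes as the door.
- mirror: Wooden hand mirror hanging by its eye from the cupboard's other hook, to be left there: round head of diameter 72, 10 thick, whole length 217. Origin: centre of its eye; z up along the handle.
- candle: Candle in a white ceramic jar, diameter 60, 65 high, beside the brush head. Origin: centre of its underside.
- pumice: Grey oval pumice stone, 75 x 45 x 30 high, beside the brush handle. Origin: centre of its underside.
- cup: Terracotta cup, diameter 72, 62 high, behind the brush head. Origin: centre of its underside.
- tin: Dark tea tin, diameter 76, 110 high, left of the cupboard. Origin: centre of its underside.
- bowl: Brass singing bowl, diameter 124, 55 high, at the left. Origin: centre of its underside.
- teabox: Cardboard tea box, 60 x 90 x 130 high, right of the cupboard. Origin: centre of its underside.

How it is judged:
By the outcome, as a careful person would: the job done as asked, in the order asked, and still so for the second after the job is handed in, with the robot touching nothing.
It also fails if it takes over 72 s, if anything falls off the work surface, if the arm or the gripper's body presses on something with over 40 N, if the wrist force passes 120 N, or if a joint passes its speed limit or range.

### The arm

A 6-joint arm with a two-finger parallel gripper is mounted at the origin on the work surface. World frame = base frame: x ahead of the robot, y to its left, z up, the work surface at z = 0. Lengths are in m, angles in degrees, forces in N, time in s.
With the tool pointing down it reaches from about 0.35 to 0.875 m from the base axis. Payload 4.2 kg.
Tool frame: the origin (TCP) lies at the very end of the fingers, on their centre line; the grasp point (between the pads) lies 19 mm behind it (r.grip_point_offset is the distance from the TCP to the grasp point, in m); z points along the fingers, y is the line along which they close (so a half turn about z gives the same grasp; the last joint's range is limited). The gripper opens to 87 mm and grips with 3 to 60 N. Pads are 19 mm wide; open, the fingers measure 117 mm over their backs; the gripper's body (75 mm by 190 mm) begins 51 mm behind the grasp point.
Start: joints at [87.983, 22.042, 0.453, 0, -68.411, -14.817], TCP at [0.181, 0.598, 0.223] pointing down, gripper open.
Joint ranges: [-179.83, 179.83], [-69.29, 118.12], [-61.27, 80.66], [-181.25, 117.63], [-171.15, -9.14], [-177.46, 177.46]. Speed limits (degrees/s): [159.86, 159.86, 180, 180, 180, 180].

### API

Orientations are given as a 3x3 rotation matrix whose columns are the frame's x, y, z axes.
In Python, from station import r gives the robot as it stands.
- The arm moves only by the tool move_arm, never from a script. Its argument "series" is a list of rows, each a list of 3 entries, a list of its own where there are three numbers: the turn, a rotation vector about the tool's x, y, z as a fraction of full scale, then the shift along the tool's x, y, z as a fraction of full scale, then the opening, from 0 (shut) to 1 (fully open). A call has 1 to 12 rows; each row shifts and turns the commanded pose from where the row before left it, along the tool's axes as they then stand; what a row does not reach is not made up. Full scale, the value 1, is 0.5 m for a shift and 0.1 rad for a turn. A row lasts 1/10 s, in which the tool goes at most 50 mm and 8.59 degrees, less where a joint would pass 70% of its speed; a pose out of reach is approached as far as the arm can. A call with a number of a shift or a turn outside -1 to 1 is refused whole. A call with a gripper value outside its range is refused whole. The fingers move at their own pace and stop on an object; the grip force is fixed at half the most. Time passes only in rows, so rows that do not move let the fingers close. It gives the time, the measured TCP pose, the force, the opening and the grip force at its end, in the units of the state.
- r.sense(): the state, without advancing time (a new reading comes with each control period).
- r.capture(name): name is "scene" or "top" or "wrist"; returns a dict with "img" (384x512x3 uint8, red, green, blue), "fx", "fy", "cx", "cy" (pixels), "k1" (the pictures are not rectified: a ray, as slopes to the right and down, at radius r is drawn at 1 + k1 r^2 times it, then the intrinsics apply), "origin" and "orientation" of the camera in the world. Camera axes: x right, y up, looking along -z (the intrinsics and any distortion apply to the point x, -y, -z); pixel columns grow to the right and rows downward; lengths in m; the calibration is good to about 2 mm. A picture is of the moment at which its call begins. There is no depth.
- r.finish_job(): hands the job in; it is judged then, once.
Trained networks look in the newest picture that a camera, given by its name, has taken for a name from the list of things; names that differ only in an ending like _2 or _b are one class to them, and where a whole thing is asked for, a point or a joint stands for the part that bears it (a point fixed in the world has none). Each returns a list of dicts, best first, with "score" (0 to 1); they miss things now and then, are a little off and sometimes report something else, mostly with a low value. They report only what shows in the picture. A call takes as long as a camera call.
- r.cut_out(target, camera): "pixels" (384x512 bool, what is visible of it) and "centre" ([column, row] in pixels, amid what is visible of it).
- r.pinpoint(target, camera): "centre" ([column, row] in pixels: a listed point, or the origin of a listed thing).
The state is a dict: "time_s": time; "joints": joint angles; "joint_velocities": joint speeds; "effort": joint torques, N m; "tcp_pos": TCP position; "ee_rot": TCP orientation; "wrist_force": force on the tool from outside, world axes, zero at the start; "moment": the same for the moment, N m; "gripper_width": opening from 0.0 (shut) to 1.0 (fully open); "gripper_force": force on a finger pad.
Only numpy, scipy, OpenCV 4.12 (cv2) and the standard library are available. Lean on these libraries where they do the work, as an engineer would, in place of code of your own. Each camera call takes 0.05 s, during which the arm holds its last target. There are 200 camera calls.

## Working session

There is one attempt and no reset: what is moved stays moved. The work goes in short steps, Python scripts to look and compute and a tool call to move; the robot and the scene stay as the last step left them, time stands still between calls to the robot, and variables do not carry over. Pictures are saved under pics/ and viewed, at most 10 in all, crops included, and the job is handed in when it is done.

Besides the shell and the picture viewer there is one more tool, called after ">>>" by a JSON object that holds its "api" and its "payload", one argument or row to a line. move_arm: Moves the arm, as the interface text tells. Its arguments: {"type":"object","properties":{"series":{"type":"array"}},"required":["series"]}

```bash
mkdir -p pics; ls
cat > h.py <<'E'
import numpy as np, cv2
from station import r
def ray(c,uv):
    p=np.array([(uv[0]-c['cx'])/c['fx'],(uv[1]-c['cy'])/c['fy']]);q=p.copy()
    for _ in range(20): q=p/(1+c['k1']*(q@q))
    d=np.array(c['orientation'])@np.array([q[0],-q[1],-1]);return np.array(c['origin']),d/np.linalg.norm(d)
def proj(c,X):
    v=np.array(c['orientation']).T@(np.array(X)-np.array(c['origin']));q=np.array([v[0]/-v[2],-v[1]/-v[2]])
    q=q*(1+c['k1']*(q@q));return np.array([c['cx']+c['fx']*q[0],c['cy']+c['fy']*q[1]])
def atz(c,uv,z):
    o,d=ray(c,uv);return o+d*(z-o[2])/d[2]
def tri(obs):
    A=np.zeros((3,3));b=np.zeros(3);R=[ray(c,u) for c,u in obs]
    for o,d in R:
        P=np.eye(3)-np.outer(d,d);A+=P;b+=P@o
    X=np.linalg.solve(A,b);return X,[round(1000*np.linalg.norm((np.eye(3)-np.outer(d,d))@(X-o)),1) for o,d in R]
def save(c,n): cv2.imwrite('pics/'+n+'.png',cv2.cvtColor(c['img'],cv2.COLOR_RGB2BGR))
E
python3 - <<'E'
from h import *
np.set_printoptions(precision=4,suppress=True)
cs={n:r.capture(n) for n in('scene','top','wrist')}
im=np.hstack([cs['scene']['img'],cs['top']['img']]);
for n in cs: print(n,cs[n]['origin'],np.array(cs[n]['orientation'])[:,2],cs[n]['fx'])
save(cs['scene'],'s0');save(cs['top'],'t0')
for t in 'brush brush_neck brush_eye hook hook_seat hook_tip door_hinge door_edge mirror candle pumice cup tin bowl teabox cupboard'.split():
    obs=[];o=[]
    for n in('scene','top','wrist'):
        p=r.pinpoint(t,n)
        if p:
            o.append((n,np.round(p[0]['centre'],1).tolist(),round(p[0]['score'],2)))
            if p[0]['score']>.4: obs.append((cs[n],p[0]['centre']))
    print(t,o,*(tri(obs) if len(obs)>1 else []))
E
```

```text
pics
scene [1.2226 0.6631 1.1884] [0.5202 0.4373 0.7336] 352.33454059170907
top [0.2824 0.0691 1.5757] [-0.1678 -0.0009  0.9858] 461.4257513645625
wrist [0.2608 0.5733 0.3847] [ 0.2886 -0.0858  0.9536] 300.13688531713035
brush [('scene', [208.2, 168.3], 0.65), ('top', [377.2, 229.5], 0.76)] [ 0.4113 -0.3253  0.0082] [np.float64(1.3), np.float64(1.3)]
brush_neck [('scene', [196.5, 170.4], 0.7), ('top', [389.0, 213.1], 0.74)] [ 0.4636 -0.3613  0.0135] [np.float64(5.0), np.float64(5.0)]
brush_eye [('scene', [170.0, 172.9], 0.68), ('top', [411.6, 185.9], 0.98)] [ 0.559  -0.4438  0.019 ] [np.float64(4.1), np.float64(4.1)]
hook [('top', [287.4, 115.4], 0.49)]
hook_seat [('scene', [232.0, 245.5], 0.52), ('top', [356.2, 250.2], 0.71)] [ 0.3422 -0.3616 -0.7501] [np.float64(48.9), np.float64(48.9)]
hook_tip [('top', [284.0, 134.8], 0.39)]
door_hinge [('scene', [268.6, 200.5], 0.87), ('top', [216.3, 143.3], 0.59)] [0.6191 0.2024 0.329 ] [np.float64(2.2), np.float64(2.2)]
door_edge [('scene', [336.9, 185.2], 0.61), ('top', [164.7, 215.7], 0.92)] [0.4151 0.3388 0.3238] [np.float64(1.9), np.float6
[... 273 characters left out ...]
0.0223] [np.float64(2.0), np.float64(2.0)]
cup [('scene', [234.1, 166.6], 0.54), ('top', [356.2, 250.6], 0.87)] [ 0.3323 -0.2405  0.0139] [np.float64(10.1), np.float64(10.1)]
tin [('scene', [299.1, 286.3], 0.71), ('top', [173.6, 160.4], 0.62)] [0.6478 0.381  0.0006] [np.float64(3.5), np.float64(3.5)]
bowl [('scene', [362.1, 283.3], 0.58), ('top', [395.6, 251.9], 0.56)] [0.4524 0.1457 0.2652] [np.float64(458.2), np.float64(458.2)]
teabox [('scene', [165.2, 211.6], 0.96), ('top', [369.5, 139.6], 0.74)] [ 0.7255 -0.3016 -0.0063] [np.float64(10.1), np.float64(10.1)]
cupboard [('scene', [231.6, 243.8], 0.68), ('top', [266.7, 152.1], 0.96)] [0.6737 0.0602 0.0142] [np.float64(3.7), np.float64(3.7)]
```

View pics/s0.png

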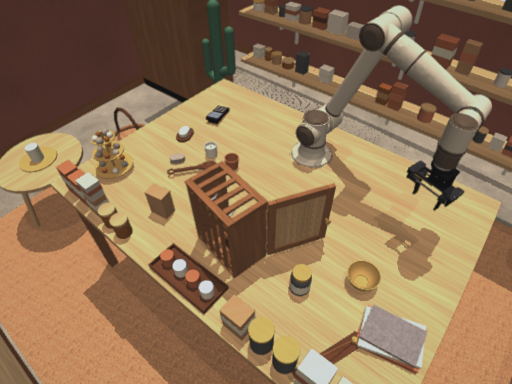

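View pics/t0.png

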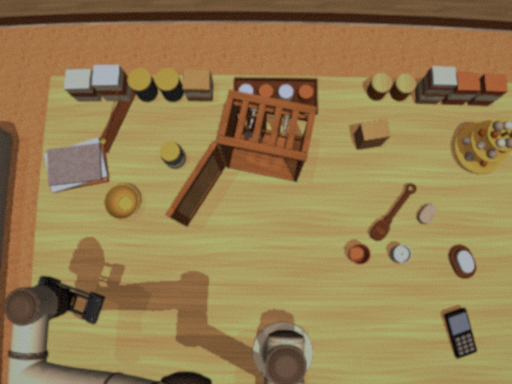

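Top view: brush head is at (378,230) with the eye at (410,188), the cup at (359,254), candle at (400,253) and pumice at (427,213). The cupboard is at (267,150), turned about -10°, with its door open to the left down to (180,218). In the scene view the arm stands at the left, clear of everything. Next I'll write a row planner and move to hover over the brush.

```bash
cat >> h.py <<'E'
from scipy.spatial.transform import Rotation as Rn, Slerp
def toolrot(x,z):
    z=np.array(z,float);z/=np.linalg.norm(z);x=np.array(x,float);x-=z*(x@z);x/=np.linalg.norm(x);return np.column_stack([x,np.cross(z,x),z])
def plan(wps,g,p=None,R=None,vmax=.048,n0=1):
    """wps: list of (pos,rot[,maxstep]); prints rows"""
    s=r.sense(); p=np.array(s['tcp_pos']) if p is None else p; R=np.array(s['ee_rot']) if R is None else R
    rows=[]
    for w in wps:
        P,Q=np.array(w[0]),np.array(w[1]);v=w[2] if len(w)>2 else vmax
        dr=Rn.from_matrix(R.T@Q).as_rotvec();n=max(n0,int(np.ceil(max(np.linalg.norm(P-p)/v,np.linalg.norm(dr)/.095))))
        p0,R0=p,R
        for i in range(1,n+1):
            t=p0+(P-p0)*i/n;T=R0@Rn.from_rotvec(dr*i/n).as_matrix()
            sh=np.round(R.T@(t-p)/.5,4);tu=np.round(Rn.from_matrix(R.T@T).as_rotvec()/.1,3)
            rows.append([tu.tolist(),sh.tolist(),g]);p=p+R@sh*.5;R=R@Rn.from_rotvec(tu*.1).as_matrix()
    for i in range(0,len(rows),12): print(str(rows[i:i+12]).replace(' ','').replace('-0.0,','0,').replace('0.0,','0,') )
    print(len(rows));return p,R
E
python3 - <<'E'
from h import *
np.set_printoptions(precision=4,suppress=True)
s=r.sense();print(s['ee_rot'],s['joints'])
c=r.capture('top')
C=np.array([.6737,.0602,0])
for yaw in(-8,-10,-12):
    R=Rn.from_euler('z',yaw,degrees=True).as_matrix()
    print(yaw,[proj(c,C+R@np.array(q)).round(0) for q in([.037,.05,.262],[.037,-.05,.262],[-.075,-.125,.33],[.085,-.125,.33],[.085,.125,.33],[-.075,.125,.33])])
print('candle',atz(c,(400,254),.065),'pum',atz(c,(427,213),.03),'cup',atz(c,(359,254),.06))
bx=np.array([.148,-.119,0]);bx/=np.linalg.norm(bx)
n=np.array([.461,-.364,.22])
for sg in(1,-1):
    Q=toolrot(sg*bx,[0,0,-1]); d=Rn.from_matrix(np.array(s['ee_rot']).T@Q).as_rotvec(degrees=True);print(sg,d)
Q=toolrot(bx,[0,0,-1])
Q2=np.array(s['ee_rot'])
plan([((.22,.5,.42),Q2),((.42,.05,.42),Q2),((.43,-.30,.32),Q2)],1)
E
```

```text
[[ 0.9571 -0.2896 -0.    ]
 [-0.2896 -0.9571 -0.    ]
 [-0.      0.     -1.    ]] [ 87.9822  22.0414   0.4513  -0.0013 -68.4105 -14.8157]
-8 [array([252., 118.]), array([285., 123.]), array([307., 158.]), array([315., 104.]), array([228.,  91.]), array([218., 144.])]
-10 [array([252., 118.]), array([285., 124.]), array([306., 159.]), array([315., 105.]), array([229.,  90.]), array([218., 143.])]
-12 [array([253., 117.]), array([286., 124.]), array([305., 160.]), array([316., 107.]), array([231.,  88.]), array([217., 141.])]
candle [ 0.3255 -0.3843  0.065 ] pum [ 0.4661 -0.494   0.03  ] cup [ 0.3253 -0.2487  0.06  ]
1 [ 0.0011  0.0009 21.9672]
-1 [  -0.0012    0.0015 -158.0328]
[[[0,0,0.0],[0.0263,0.0331,-0.079],1],[[0,0,0.0],[0.0263,0.0331,-0.0789],1],[[0,0,0.0],[0.0264,0.033,-0.079],1],[[0,0,0.0],[0.0263,0.0331,-0.079],1],[[0,0,0.0],[0.0263,0.0331,-0.0789],1],[[0,0,0.0],[0.0585,0.0678,-0.0],1],[[0,0,0.0],[0.0585,0.0678,-0.0],1],[[0,0,0.0],[0.0585,0.0677,-0.0],1],[[0,0,0.0],[0.0585,0.0678,-0.0],1],[[0,0,0.0],[0.0585,0.0678,-0.0],1],[[0,0,0.0],[0.0585,0.0678,-0.0],1],[[0,0,0.0],[0.0585,0.0678,-0.0],1]]
[[[0,0,0.0],[0.0585,0.0677,-0.0],1],[[0,0,0.0],[0.0585,0.0678,-0.0001],1],[[0,0,0.0],[0.0585,0.0678,0.0],1],[[0,0,0.0],[0.0585,0.0678,0.0],1],[[0,0,0.0],[0.0277,0.083,0.025],1],[[0,0,0.0],[0.0278,0.0831,0.025],1],[[0,0,0.0],[0.0277,0.083,0.025],1],[[0,0,0.0],[0.0277,0.083,0.025],1],[[0,0,0.0],[0.0278,0.083,0.025],1],[[0,0,0.0],[0.0277,0.0831,0.025],1],[[0,0,0.0],[0.0277,0.083,0.025],1],[[0,0,0.0],[0.0277,0.083,0.025],1]]
24
```

>>> {"api": "move_arm", "payload": {
  "series": [
    [[0, 0, 0], [0.026, 0.033, -0.079], 1],
    [[0, 0, 0], [0.026, 0.033, -0.079], 1],
    [[0, 0, 0], [0.026, 0.033, -0.079], 1],
    [[0, 0, 0], [0.026, 0.033, -0.079], 1],
    [[0, 0, 0], [0.026, 0.033, -0.079], 1],
    [[0, 0, 0], [0.058, 0.068, 0], 1],
    [[0, 0, 0], [0.058, 0.068, 0], 1],
    [[0, 0, 0], [0.058, 0.068, 0], 1],
    [[0, 0, 0], [0.058, 0.068, 0], 1],
    [[0, 0, 0], [0.058, 0.068, 0], 1],
    [[0, 0, 0], [0.058, 0.068, 0], 1],
    [[0, 0, 0], [0.058, 0.068, 0], 1]
  ]
}}

```text
time_s: 3.8
tcp_pos: [0.3448, 0.2119, 0.4205]
ee_rot: [[0.957, -0.289, 0.001], [-0.289, -0.957, 0.001], [0.001, -0.001, -1.0]]
wrist_force: [0.6, 0.9, 0.2]
gripper_width: 0.998
gripper_force: 0.0
```

>>> {"api": "move_arm", "payload": {
  "series": [
    [[0, 0, 0], [0.058, 0.068, 0], 1],
    [[0, 0, 0], [0.058, 0.068, 0], 1],
    [[0, 0, 0], [0.058, 0.068, 0], 1],
    [[0, 0, 0], [0.058, 0.068, 0], 1],
    [[0, 0, 0], [0.028, 0.083, 0.025], 0.6],
    [[0, 0, 0], [0.028, 0.083, 0.025], 0.6],
    [[0, 0, 0], [0.028, 0.083, 0.025], 0.6],
    [[0, 0, 0], [0.028, 0.083, 0.025], 0.6],
    [[0, 0, 0.9], [0, 0.08, 0.025], 0.6],
    [[0, 0, 0.9], [0, 0.07, 0.025], 0.6],
    [[0, 0, 0.9], [0, 0.06, 0.025], 0.6],
    [[0, 0, 0.9], [0, 0.04, 0.025], 0.6]
  ]
}}

```text
time_s: 5.0
tcp_pos: [0.3717, -0.241, 0.3196]
ee_rot: [[0.79, -0.613, 0.0], [-0.613, -0.79, -0.0], [0.0, 0.0, -1.0]]
wrist_force: [0.6, -0.5, 0.0]
gripper_width: 0.603
gripper_force: 0.0
```

Run:
```python
from h import *
np.set_printoptions(precision=4,suppress=True)
s=r.sense();print(s['time_s'],s['tcp_pos'],s['ee_rot'],s['joints'],s['wrist_force'])
c=r.capture('wrist');t=r.capture('top');save(c,'w1')
R=np.array(s['ee_rot']);print('cam in tool',R.T@(np.array(c['origin'])-s['tcp_pos']),R.T@np.array(c['orientation']))
for n in('brush','brush_neck','brush_eye','candle','pumice','cup'):
    for cam,k in((c,'wrist'),(t,'top')):
        for q in r.pinpoint(n,k)[:1]: print(n,k,np.round(q['centre']),round(q['score'],2),atz(cam,q['centre'],{'brush':0,'brush_neck':.024,'brush_eye':.024}.get(n,0)))
```

```text
5.0 [ 0.3717 -0.241   0.3196] [[ 0.7904 -0.6126  0.0001]
 [-0.6126 -0.7904 -0.0002]
 [ 0.0002  0.0001 -1.    ]] [-11.8016   0.3266 -13.31     0.0099 -76.358   64.0194] [ 0.6049 -0.5385  0.0454]
cam in tool [ 0.0838  0.0003 -0.1631] [[-0.0002  0.9535  0.3013]
 [ 1.      0.0001  0.0005]
 [ 0.0004  0.3013 -0.9535]]
brush wrist [283.  95.] 0.7 [ 0.4068 -0.3299  0.    ]
brush top [252. 120.] 0.18 [0.7956 0.1106 0.    ]
brush_neck wrist [288.  44.] 0.88 [ 0.4585 -0.3738  0.024 ]
brush_eye top [412. 188.] 0.69 [ 0.5541 -0.4453  0.024 ]
candle wrist [341. 115.] 0.65 [ 0.3262 -0.3844  0.    ]
candle top [395. 253.] 0.49 [ 0.3308 -0.3871  0.    ]
cup wrist [273. 165.] 0.58 [ 0.3272 -0.2523  0.    ]
cup top [355. 250.] 0.72 [ 0.3419 -0.2471  0.    ]
```

>>> {"api": "move_arm", "payload": {
  "series": [
    [[0, 0, 0], [0.067, 0.023, 0.035], 0.6],
    [[0, 0, 0], [0.067, 0.023, 0.035], 0.6],
    [[0, 0, 0], [0.067, 0.023, 0.035], 0.6],
    [[0, 0, 0], [0.067, 0.023, 0.035], 0.6],
    [[0, 0, 0], [0, 0, 0], 0.6]
  ]
}}

```text
time_s: 6.2
tcp_pos: [0.4516, -0.3591, 0.2452]
ee_rot: [[0.792, -0.61, -0.007], [-0.61, -0.792, 0.003], [-0.007, 0.002, -1.0]]
wrist_force: [-0.0, 0.8, -0.3]
gripper_width: 0.6
gripper_force: 0.0
```

Run:
```python
from h import *
np.set_printoptions(precision=4,suppress=True)
s=r.sense();print(s['tcp_pos'])
c=r.capture('wrist');save(c,'w2')
for n in('brush','brush_neck','brush_eye','candle','pumice'):
    for q in r.pinpoint(n,'wrist')[:1]: print(n,np.round(q['centre']),round(q['score'],2),atz(c,q['centre'],{'brush':0,'brush_neck':.024,'brush_eye':.024}.get(n,0)))
m=r.cut_out('brush','wrist')[0]['pixels'];vv,uu=np.nonzero(m)
P=np.array([atz(c,(u,v),.03)[:2] for u,v in zip(uu,vv)]);w=np.linalg.svd(P-P.mean(0),full_matrices=False)[2][0];w*=np.sign(w[0]);q=(P-P.mean(0))@w
print('axis',w,np.degrees(np.arctan2(w[1],w[0])),q.min(),q.max(),P.mean(0))
h=(q>0.0)&(q<.07);print('handle mean',P[h].mean(0), np.polyfit(q[h],(P[h]-P.mean(0))@np.array([-w[1],w[0]]),1))
```

```text
[ 0.4516 -0.3591  0.2452]
brush [255. 194.] 0.75 [ 0.4037 -0.3294  0.    ]
brush_neck [252. 149.] 0.74 [ 0.4615 -0.3693  0.024 ]
brush_eye [254.  51.] 0.76 [ 0.5524 -0.4408  0.024 ]
candle [318. 211.] 0.64 [ 0.3264 -0.387   0.    ]
pumice [326.  87.] 0.68 [ 0.4638 -0.4909  0.    ]
axis [ 0.787  -0.6169] -38.09234216489628 -0.11050877352696994 0.12837427911488558 [ 0.4639 -0.374 ]
handle mean [ 0.4917 -0.3957] [ 0.0026 -0.0001]
```

View pics/w2.png

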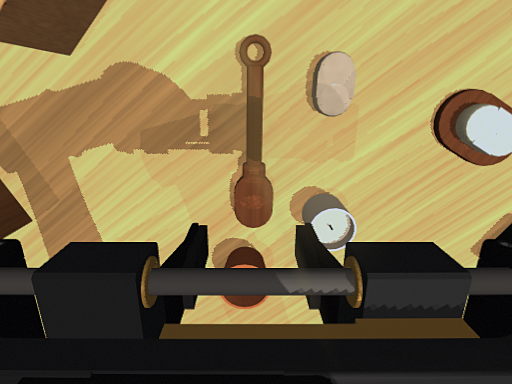

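Wrist view: head at (254,196), handle straight up to the eye at (254,51), candle at (332,222), pumice at (333,82). They agree with the sizes given. Grasp next.

Run:
```python
from h import *
w=np.radians(-38.1);Q=toolrot([np.cos(w),np.sin(w),0],[0,0,-1])
plan([((.459,-.3695,.060),Q,.04),((.459,-.3695,.007),Q,.02)],.6)
```

```text
[[[-0.001,-0.005,0.024],[0.0054,0.0022,0.0766],0.6],[[-0.001,-0.005,0.025],[0.0054,0.0021,0.0767],0.6],[[-0.002,-0.005,0.024],[0.0055,0.0021,0.0766],0.6],[[-0.001,-0.004,0.024],[0.0055,0.0021,0.0766],0.6],[[-0.001,-0.005,0.024],[0.0056,0.0021,0.0766],0.6],[[0,0,0.0],[0,0,0.0353],0.6],[[0,0,0.0],[0,0,0.0354],0.6],[[0,0,0.0],[0,0,0.0353],0.6]]
8
```

>>> {"api": "move_arm", "payload": {
  "series": [
    [[0, -0.005, 0.024], [0.0054, 0.002, 0.0766], 0.6],
    [[0, -0.005, 0.024], [0.0054, 0.002, 0.0766], 0.6],
    [[0, -0.005, 0.024], [0.0054, 0.002, 0.0766], 0.6],
    [[0, -0.005, 0.024], [0.0054, 0.002, 0.0766], 0.6],
    [[0, -0.005, 0.024], [0.0054, 0.002, 0.0766], 0.6],
    [[0, 0, 0], [0, 0, 0], 0.6]
  ]
}}

```text
time_s: 7.15
tcp_pos: [0.4553, -0.3674, 0.0543]
ee_rot: [[0.786, -0.618, -0.011], [-0.618, -0.786, 0.007], [-0.013, 0.002, -1.0]]
wrist_force: [-0.8, 0.6, -0.7]
gripper_width: 0.595
gripper_force: 0.0
```

>>> {"api": "move_arm", "payload": {
  "series": [
    [[0, 0, 0], [0, 0, 0.035], 0.6],
    [[0, 0, 0], [0, 0, 0.035], 0.6],
    [[0, 0, 0], [0, 0, 0.033], 0.6],
    [[0, 0, 0], [0, 0, 0], 0.6],
    [[0, 0, 0], [0, 0, 0], 0],
    [[0, 0, 0], [0, 0, 0], 0],
    [[0, 0, 0], [0, 0, 0], 0],
    [[0, 0, 0], [0, 0, 0], 0],
    [[0, 0, 0], [0, 0, 0], 0],
    [[0, 0, 0], [0, 0, 0], 0]
  ]
}}

```text
time_s: 8.15
tcp_pos: [0.4588, -0.3696, 0.0074]
ee_rot: [[0.787, -0.618, -0.001], [-0.618, -0.787, 0.001], [-0.002, -0.0, -1.0]]
wrist_force: [-0.5, 0.2, 0.9]
gripper_width: 0.226
gripper_force: 30.0
```

Gripped (20 mm). Next: lift it, check the hold, and plan the staging pose.

>>> {"api": "move_arm", "payload": {
  "series": [
    [[0, 0, 0], [0, 0, -0.05], 0],
    [[0, 0, 0], [0, 0, -0.08], 0],
    [[0, 0, 0], [0, 0, -0.08], 0],
    [[0, 0, 0], [0, 0, -0.08], 0],
    [[0, 0, 0], [0, 0, -0.08], 0],
    [[0, 0, 0], [0, 0, -0.08], 0],
    [[0, 0, 0], [0, 0, -0.08], 0],
    [[0, 0, 0], [0, 0, -0.04], 0],
    [[0, 0, 0], [0, 0, 0], 0],
    [[0, 0, 0], [0, 0, 0], 0]
  ]
}}

```text
time_s: 9.15
tcp_pos: [0.4586, -0.3693, 0.2909]
ee_rot: [[0.786, -0.618, -0.003], [-0.618, -0.786, 0.003], [-0.004, -0.001, -1.0]]
wrist_force: [0.4, 0.5, -2.2]
gripper_width: 0.226
gripper_force: 30.0
```

```bash
cat >> h.py <<'E'
CO=np.array([.6737,.0602,0]);CY=-10.
def cup(p): return CO+Rn.from_euler('z',CY,degrees=True).as_matrix()@np.array(p)
def icup(p): return Rn.from_euler('z',-CY,degrees=True).as_matrix()@(np.array(p)-CO)
EYE=np.array([.118,0,-.019])
def pose(C,a,yaw=0):
    """tool pose with eye centre at cupboard-frame C, handle up a deg"""
    a=np.radians(a);R=Rn.from_euler('z',CY+yaw,degrees=True).as_matrix()
    Q=R@toolrot([np.cos(a),0,np.sin(a)],[np.sin(a),0,-np.cos(a)]);return cup(C)-Q@EYE,Q
E
python3 - <<'E'
from h import *
np.set_printoptions(precision=4,suppress=True)
s=r.sense();print(s['tcp_pos'],s['wrist_force'],s['joints'])
R=np.array(s['ee_rot']);c=r.capture('wrist')
t=r.capture('top')
for n in('brush_eye','brush_neck','brush'):
    for q in r.pinpoint(n,'wrist')[:1]:
        o,d=ray(c,q['centre']);o=R.T@(o-s['tcp_pos']);d=R.T@d;print(n,q['score'],'in tool at z=-.019:',o+d*(-.019-o[2])/d[2])
for n in('hook','hook_seat','hook_tip','mirror','door_hinge','cupboard'):
    print(n,[(np.round(q['centre']),round(q['score'],2)) for q in r.pinpoint(n,'top')[:3]])
for q in([.063,-.05,.262],[.037,-.05,.262],[.005,-.05,.279],[.037,.05,.262],[-.075,.125,.324]):print(q,proj(t,cup(q)).round(0))
P,Q=pose([-.12,-.05,.288],40);print(P)
plan([(P+[0,0,.05],Q),(P,Q)],0)
E
```

```text
[ 0.4586 -0.3693  0.2909] [ 0.3689  0.5205 -2.2302] [-23.1505  16.4114   2.0201  -0.1031 -75.8327  75.0091]
brush_neck 0.91 in tool at z=-.019: [ 0.001   0.0004 -0.019 ]
brush 0.66 in tool at z=-.019: [-0.0426  0.0006 -0.019 ]
hook [(array([284., 116.]), 0.62)]
hook_seat [(array([286., 122.]), 0.49)]
hook_tip [(array([282., 132.]), 0.48)]
mirror [(array([253., 122.]), 0.75)]
door_hinge [(array([217., 142.]), 0.66), (array([165., 215.]), 0.65)]
cupboard [(array([264., 153.]), 0.63)]
[0.063, -0.05, 0.262] [287. 115.]
[0.037, -0.05, 0.262] [285. 124.]
[0.005, -0.05, 0.279] [284. 132.]
[0.037, 0.05, 0.262] [252. 118.]
[-0.075, 0.125, 0.324] [218. 143.]
[0.4698 0.0454 0.1976]
[[[0.19,0.763,-0.524],[-0.0551,-0.074,0.01],0],[[0.19,0.763,-0.523],[-0.0518,-0.0767,0.0073],0],[[0.19,0.762,-0.524],[-0.0482,-0.0792,0.005],0],[[0.19,0.763,-0.524],[-0.0443,-0.0815,0.003],0],[[0.189,0.763,-0.523],[-0.0401,-0.0837,0.0014],0],[[0.19,0.763,-0.524],[-0.0357,-0.0857,0.0],0],[[0.19,0.763,-0.524],[-0.0312,-0.0875,-0.0008],0],[[0.19,0.763,-0.523],[-0.0264,-0.0889,-0.0014],0],[[0.19,0.763,-0.524],[-0.0217,-0.0903,-0.0015],0],[[0,0,0.0],[-0.0321,0,0.0383],0],[[0,0,0.0],[-0.0322,0,0.0383],0]]
11
```

>>> {"api": "move_arm", "payload": {
  "series": [
    [[0.19, 0.763, -0.524], [-0.055, -0.074, 0.01], 0],
    [[0.19, 0.763, -0.524], [-0.052, -0.077, 0.0073], 0],
    [[0.19, 0.763, -0.524], [-0.048, -0.079, 0.005], 0],
    [[0.19, 0.763, -0.524], [-0.0443, -0.0815, 0.003], 0],
    [[0.19, 0.763, -0.524], [-0.04, -0.0837, 0.0014], 0],
    [[0.19, 0.763, -0.524], [-0.0357, -0.0857, 0], 0],
    [[0.19, 0.763, -0.524], [-0.031, -0.0875, -0.001], 0],
    [[0.19, 0.763, -0.524], [-0.0264, -0.089, -0.0014], 0],
    [[0.19, 0.763, -0.524], [-0.0217, -0.09, -0.0015], 0],
    [[0, 0, 0], [-0.032, 0, 0.038], 0],
    [[0, 0, 0], [-0.032, 0, 0.038], 0],
    [[0, 0, 0], [0, 0, 0], 0]
  ]
}}

```text
time_s: 10.9
tcp_pos: [0.4813, -0.0074, 0.2213]
ee_rot: [[0.786, -0.239, 0.57], [-0.192, -0.971, -0.142], [0.587, 0.002, -0.809]]
wrist_force: [-5.2, 2.4, -3.8]
gripper_width: 0.23
gripper_force: 30.0
```

Run:
```python
from h import *
np.set_printoptions(precision=4,suppress=True)
s=r.sense();print(s['tcp_pos'],s['ee_rot'],s['wrist_force'],s['joints'],icup(np.array(s['tcp_pos'])+np.array(s['ee_rot'])@EYE))
R=np.array(s['ee_rot']);c=r.capture('wrist');t=r.capture('top');sc=r.capture('scene');save(c,'w3')
cv2.imwrite('pics/t3.png',cv2.resize(cv2.cvtColor(t['img'][60:260,130:390],cv2.COLOR_RGB2BGR),None,fx=3,fy=3,interpolation=cv2.INTER_CUBIC))
for n in('brush_eye','brush_neck','hook','hook_seat','hook_tip','mirror','door_hinge','cupboard','door_edge'):
    for k,cam in(('wrist',c),('top',t),('scene',sc)):
        for q in r.pinpoint(n,k)[:1]: print(n,k,np.round(q['centre'],1),round(q['score'],2))
for n,q in dict(seat=[.037,-.05,.262],tip=[.005,-.05,.279],mirror=[.037,.05,.255],hinge=[-.075,.125,.324],eyepred=[-.12,-.05,.288]).items():print(n,proj(c,cup(q)).round(1),proj(t,cup(q)).round(1),proj(sc,cup(q)).round(1))
```

```text
[ 0.4813 -0.0074  0.2213] [[ 0.7862 -0.2391  0.5699]
 [-0.1924 -0.971  -0.1419]
 [ 0.5873  0.0019 -0.8094]] [-5.1539  2.4114 -3.8352] [ 10.6637  -6.6248 -61.273   82.3407 -14.3072 -12.2866] [-0.0935 -0.1055  0.306 ]
brush_eye wrist [252.9 254.9] 0.47
brush_eye top [297.  165.4] 0.76
brush_eye scene [227.6 167.3] 0.6
brush_neck wrist [248.4 253.1] 0.92
brush_neck top [290.2 200.6] 0.83
brush_neck scene [245.7 167. ] 0.46
hook top [285.1 116.7] 0.61
hook_seat top [421.4 212. ] 0.67
hook_tip top [285.8 133.3] 0.39
mirror top [250.3 120.1] 0.54
door_hinge top [217.5 143.3] 0.62
door_hinge scene [266.  203.8] 0.78
cupboard wrist [174.6 150. ] 0.94
cupboard top [264.5 155.8] 0.86
cupboard scene [232.7 245.4] 0.92
door_edge top [168.3 213.2] 0.65
door_edge scene [266.3 204.1] 0.71
seat [158.8 -70.9] [285.4 123.5] [209.  200.3]
tip [149.1 -67.6] [283.7 132.1] [215.9 192.6]
mirror [ 22.1 -52.7] [252.3 118.3] [226.4 218.3]
hinge [-348.4  -29.7] [218.  143.4] [266. 201.]
eyepred [130.6  96.3] [276.1 172.7] [243.3 174.4]
```

View pics/w3.png

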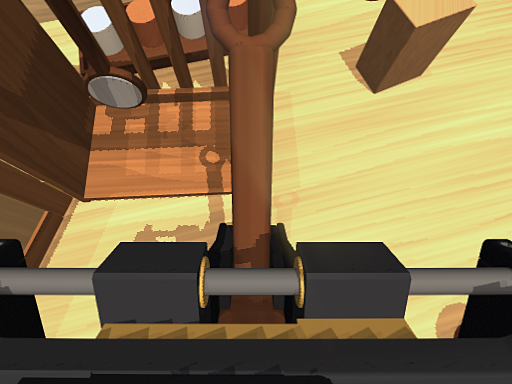

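View pics/t3.png

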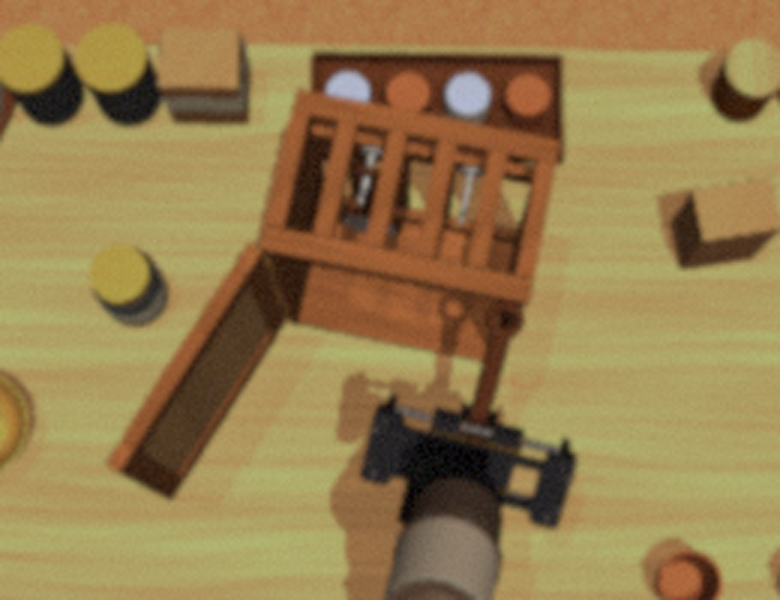

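Wrist view: the brush is held with its eye at the top, the mirror hangs on the left hook at (115,90), and I can see the cupboard floor. Top crop: the mirror is on the left hook and the free hook is at crop (465,190), i.e. the right-hand one. The staging pose drove joint 3 to its limit and turned joint 4, leaving the eye about 55 mm too far right. I'll fit the kinematics so I can choose a reachable staging pose.

```bash
cat > kin.py <<'E'
from h import *
from scipy.optimize import least_squares
def fk(j,k):
    j1,j2,j3,j4,j5,j6=np.radians(j);a1,L2,L3,e,d1,Lt,off,s4,o6=k
    E=lambda ax,a:Rn.from_euler(ax,a).as_matrix()
    F=E('z',j1)@E('y',j2-j3)            # forearm frame x=along forearm
    p=E('z',j1)@np.array([a1+L2*np.sin(j2),off,d1+L2*np.cos(j2)])+F@np.array([L3,0,e])
    W=F@E('x',s4*j4)@E('y',-j5)         # x = tool z
    T=W@np.column_stack([[0,0,1.],[0,-1,0],[1,0,0]])@E('z',-j6*1.0+np.radians(o6)) if False else W@np.column_stack([[0,0,1.],[0,-1,0],[1,0,0]])@E('z',SG*j6+np.radians(o6))
    return p+W@np.array([Lt,0,0]),T
SG=-1
D=[([87.9822,22.0414,.4513,-.0013,-68.4105,-14.8157],[.181,.598,.223],[[.9571,-.2896,0],[-.2896,-.9571,0],[0,0,-1]]),
([-11.8016,.3266,-13.31,.0099,-76.358,64.0194],[.3717,-.241,.3196],[[.7904,-.6126,0],[-.6126,-.7904,0],[0,0,-1]]),
([-23.1505,16.4114,2.0201,-.1031,-75.8327,75.0091],[.4586,-.3693,.2909],[[.786,-.618,-.003],[-.618,-.786,.003],[-.004,-.001,-1]]),
([10.6637,-6.6248,-61.273,82.3407,-14.3072,-12.2866],[.4813,-.0074,.2213],[[.7862,-.2391,.5699],[-.1924,-.971,-.1419],[.5873,.0019,-.8094]])]
def fit():
    global SG
    best=None
    for SG_ in(1,-1):
      for s4 in(1,-1):
        for o6 in(0,90,180,270):
            SG=SG_
            f=lambda k:np.concatenate([np.r_[fk(j,[*k[:7],s4,o6])[0]-p,.3*(fk(j,[*k[:7],s4,o6])[1]-np.array(R)).ravel()] for j,p,R in D])
            q=least_squares(f,[0,.4,.4,0,.4,.25,-.16])
            if best is None or q.cost<best[0]: best=(q.cost,[*q.x,s4,o6],SG_,f(q.x))
    SG=best[2];return best
E
python3 - <<'E'
import kin;from kin import *
np.set_printoptions(precision=4,suppress=True)
b=fit();print(b[0],np.array(b[1]),b[2]);print(b[3].reshape(4,12)[:,:3])
E
```

```text
0.0018673412619608619 [ 0.4468  0.4498 -0.0952  0.2619 -0.5942 -0.164  -0.1538 -1.     90.    ] -1
[[-0.0053  0.0197  0.0422]
 [ 0.0066  0.0049 -0.0231]
 [-0.0158  0.0124 -0.0123]
 [-0.0024 -0.0181 -0.0068]]
```

```bash
python3 - <<'E'
s=open('kin.py').read()
i=s.index('def fk');j=s.index('SG=-1');k=s.index('def fit')
s=s[:i]+'''def fk(j,k):
    j1,j2,j3,j4,j5,j6=np.radians(j);L2,L3,d1,Lt,off,s4,w,e4,a6=k[:9]
    E=lambda ax,a:Rn.from_euler(ax,a).as_matrix()
    F=E('z',j1)@E('y',j2-j3)
    p=E('z',j1)@np.array([L2*np.sin(j2),off,d1+L2*np.cos(j2)])+F@np.array([L3,0,0])
    A=F@E('x',s4*j4);W=A@E('y',-j5)
    T=W@np.column_stack([[0,0,1.],[0,-1,0],[1,0,0]])@E('z',np.pi/2-j6)
    return p+A@np.array([0,w,0])+W@np.array([Lt,0,a6]),T
'''+s[j+6:k]+'''def fit():
    best=None
    for s4 in(1,-1):
        F=lambda k:[*k[:5],s4,k[5],0,k[6]]
        f=lambda k:np.concatenate([np.r_[fk(j,F(k))[0]-p,.1*(fk(j,F(k))[1]-np.array(R)).ravel()] for j,p,R in D])
        q=least_squares(f,[.56,.43,.3,.25,-.08,-.08,0])
        if best is None or q.cost<best[0]: best=(q.cost,F(q.x),f(q.x))
    return best
'''
open('kin.py','w').write(s)
E
python3 - <<'E'
from kin import *
np.set_printoptions(precision=4,suppress=True)
b=fit();print(b[0],np.array(b[1]));print(b[2].reshape(4,12))
E
```

```text
7.083336233536762e-08 [ 0.5641  0.4215  0.1617  0.3068 -0.0003 -1.     -0.1595  0.      0.0004]
[[-0.      0.     -0.0003  0.      0.     -0.      0.     -0.     -0.
  -0.      0.      0.    ]
 [ 0.0001 -0.      0.0001 -0.     -0.      0.     -0.      0.     -0.
   0.      0.      0.    ]
 [-0.0001  0.      0.0001  0.      0.      0.      0.     -0.      0.
  -0.      0.      0.    ]
 [-0.     -0.      0.0001 -0.      0.     -0.     -0.      0.     -0.
  -0.     -0.      0.    ]]
```

```bash
cat >> kin.py <<'E'
K=[.5641,.4215,.1617,.3068,-.0003,-1,-.1595,0,.0004]
LO=np.array([-179.83,-69.29,-61.27,-181.25,-171.15,-177.46]);HI=np.array([179.83,118.12,80.66,117.63,-9.14,177.46])
def ik(P,Q,seed):
    f=lambda j:(lambda a:np.r_[a[0]-P,.2*(a[1]-Q).ravel()])(fk(j,K))
    q=least_squares(f,np.clip(seed,LO+.1,HI-.1),bounds=(LO,HI),x_scale=30);return q.x,np.sqrt(2*q.cost)
E
python3 - <<'E'
from kin import *
np.set_printoptions(precision=1,suppress=True)
rng=np.random.default_rng(0)
j=np.array(r.sense()['joints'])
for C,a in(([-.12,-.05,.288],40),([-.10,-.05,.288],40),([-.10,-.05,.288],30),([0,-.05,.288],40),([.02,-.05,.262],40)):
    sols=[]
    for s in [j,[0,0,-10,0,-40,80]]+[rng.uniform(LO,HI) for _ in range(25)]:
        x,e=ik(*pose(C,a),s)
        if e<3e-4 and not any(np.abs(x-y).max()<2 for y in sols): sols.append(x)
    print(C,a);[print('   ',x) for x in sols]
E
```

```text
[-0.12, -0.05, 0.288] 40
[-0.1, -0.05, 0.288] 40
[-0.1, -0.05, 0.288] 30
    [ 29.8  -4.9 -55.3  51.4 -24.2   5.4]
[0, -0.05, 0.288] 40
[0.02, -0.05, 0.262] 40
```

Run:
```python
from kin import *
np.set_printoptions(precision=1,suppress=True)
rng=np.random.default_rng(0)
seeds=[np.array([rng.uniform(-20,60),rng.uniform(-15,25),rng.uniform(-60,-10),rng.uniform(-90,90),rng.uniform(-50,-12),rng.uniform(-90,150)]) for _ in range(10)]
for a in(30,33,36,40):
  for yaw in(0,15,-15):
    for C in([-.10,-.05,.288],[0,-.05,.288],[.018,-.05,.264]):
        sols=[]
        for s in seeds:
            x,e=ik(*pose(C,a,yaw),s)
            if e<6e-4 and not any(np.abs(x-y).max()<3 for y in sols): sols.append(x)
        print(a,yaw,C,*sols[:3])
```

```text
30 0 [-0.1, -0.05, 0.288] [ 29.8  -4.9 -55.3  51.4 -24.2   5.4]
30 0 [0, -0.05, 0.288] [ 21.6   5.  -44.8  48.4 -20.5  15.4]
30 0 [0.018, -0.05, 0.264] [ 17.1   8.2 -46.7  59.5 -15.3   7.5]
30 15 [-0.1, -0.05, 0.288] [ 25.4  -6.3 -52.9  34.4 -18.   39.1]
30 15 [0, -0.05, 0.288] [ 19.1   4.6 -38.9  22.5 -18.6  56.2]
30 15 [0.018, -0.05, 0.264] [ 17.3   8.1 -40.   26.3 -13.9  53.7]
30 -15 [-0.1, -0.05, 0.288] [ 37.3  -0.9 -51.4  50.  -35.3 -12.9]
30 -15 [0, -0.05, 0.288] [ 27.4   8.  -41.7  50.4 -30.9  -4.5]
30 -15 [0.018, -0.05, 0.264] [ 24.3  11.  -42.7  56.7 -27.   -8.8]
33 0 [-0.1, -0.05, 0.288] [ 22.7  -4.8 -59.7  70.  -18.3  -7.3]
33 0 [0, -0.05, 0.288] [ 14.5   4.9 -50.2  71.8 -13.8  -2.2]
33 0 [0.018, -0.05, 0.264]
33 15 [-0.1, -0.05, 0.288]
33 15 [0, -0.05, 0.288] [ 15.9   4.4 -45.8  39.3  -9.4  41.9]
33 15 [0.018, -0.05, 0.264]
33 -15 [-0.1, -0.05, 0.288] [ 34.8  -0.7 -54.8  60.2 -32.8 -21. ]
33 -15 [0, -0.05, 0.288] [ 24.7   8.  -45.6  62.7 -27.9 -14.4]
33 -15 [0.018, -0.05, 0.264] [ 20.6  11.1 -46.4  71.6 -24.2 -20.5]
36 0 [-0.1, -0.05, 0.288]
36 0 [0, -0.05, 0.288]
36 0 [0.018, -0.05, 0.264]
36 15 [-0.1, -0.05, 0.288]
36 15 [0, -0.05, 0.288]
36 15 [0.018, -0.05, 0.264]
36 -15 [-0.1, -0.05, 0.288] [ 31.2  -0.2 -57.8  72.1 -30.9 -29.7]
36 -15 [0, -0.05, 0.288] [ 20.8   8.2 -48.7  76.9 -25.6 -25.3]
36 -15 [0.018, -0.05, 0.264] [ 15.9  11.4 -48.9  87.8 -22.6 -32.6]
40 0 [-0.1, -0.05, 0.288]
40 0 [0, -0.05, 0.288]
40 0 [0.018, -0.05, 0.264]
40 15 [-0.1, -0.05, 0.288]
40 15 [0, -0.05, 0.288]
40 15 [0.018, -0.05, 0.264]
40 -15 [-0.1, -0.05, 0.288] [ 24.7   0.6 -60.7  89.6 -29.4 -41.6]
40 -15 [0, -0.05, 0.288] [ 14.6   8.8 -51.3  96.6 -24.4 -39.6]
40 -15 [0.018, -0.05, 0.264] [  9.9  12.2 -50.4 107.5 -22.7 -47. ]
```

```bash
cat >> kin.py <<'E'
def check(wps,n=8):
    s=r.sense();p,R,j=np.array(s['tcp_pos']),np.array(s['ee_rot']),np.array(s['joints'])
    for P,Q in [w[:2] for w in wps]:
        d=Rn.from_matrix(R.T@Q).as_rotvec();em=0
        for i in range(1,n+1):
            x,e=ik(p+(P-p)*i/n,R@Rn.from_rotvec(d*i/n).as_matrix(),j);st=np.abs(x-j).max();j=x;em=max(em,e)
        print('err %.4f laststep %.1f'%(em,st),j.round(1));p,R=P,Q
E
python3 - <<'E'
from kin import *
A=[pose(C,37,-15) for C in([-.105,-.05,.295],[-.002,-.05,.289],[.018,-.05,.265])]
check(A)
plan(A[:1],0,vmax=.03)
E
```

```text
err 0.0000 laststep 2.4 [ 31.7  -1.  -58.3  72.9 -31.8 -30.7]
err 0.0000 laststep 1.2 [ 19.6   8.1 -49.6  81.4 -25.3 -28.7]
err 0.0000 laststep 1.4 [ 14.4  11.5 -49.4  92.6 -22.5 -36.1]
[[[-0.384,0.055,0.517],[-0.0115,-0.047,0.0028],0],[[-0.385,0.056,0.518],[-0.0139,-0.0465,0.001],0],[[-0.384,0.055,0.517],[-0.0164,-0.0457,-0.001],0]]
3
```

>>> {"api": "move_arm", "payload": {
  "series": [
    [[-0.384, 0.055, 0.517], [-0.0115, -0.047, 0.0028], 0],
    [[-0.384, 0.055, 0.517], [-0.014, -0.0465, 0.001], 0],
    [[-0.384, 0.055, 0.517], [-0.0164, -0.0457, -0.001], 0],
    [[0, 0, 0], [0, 0, 0], 0],
    [[0, 0, 0], [0, 0, 0], 0]
  ]
}}

```text
time_s: 12.9
tcp_pos: [0.4871, 0.0651, 0.2092]
ee_rot: [[0.724, -0.421, 0.546], [-0.335, -0.907, -0.254], [0.602, 0.001, -0.798]]
wrist_force: [-0.2, -0.6, -1.2]
gripper_width: 0.225
gripper_force: 30.0
```

Run:
```python
from kin import *
np.set_printoptions(precision=4,suppress=True)
s=r.sense();R=np.array(s['ee_rot']);p=np.array(s['tcp_pos'])
print(s['time_s'],s['joints'],'eye model',icup(p+R@EYE),s['wrist_force'])
# brush geometry and cupboard, averaged network readings in top/scene
acc={}
for i in range(3):
    cs={k:r.capture(k) for k in('top','scene','wrist')}
    for n in('brush_eye','hook','hook_seat','hook_tip','mirror','door_hinge','cupboard','door_edge'):
        for k in cs:
            for q in r.pinpoint(n,k)[:1]:
                if q['score']>.35: acc.setdefault((n,k),[]).append(q['centre'])
pred=dict(brush_eye=p+R@EYE,hook=cup([.063,-.05,.262]),hook_seat=cup([.037,-.05,.262]),hook_tip=cup([.005,-.05,.279]),mirror=cup([.037,.05,.255]),door_hinge=cup([-.075,.123,.324]),cupboard=cup([0,0,0]),door_edge=[.415,.339,.324])
for (n,k),v in acc.items(): print(n,k,len(v),np.median(v,0).round(1),'pred',proj(cs[k],pred[n]).round(1))
w=cs['wrist'];save(w,'w4')
cv2.imwrite('pics/t4.png',cv2.resize(cv2.cvtColor(cs['top']['img'][80:200,210:330],cv2.COLOR_RGB2BGR),None,fx=5,fy=5,interpolation=cv2.INTER_CUBIC))
cv2.imwrite('pics/c4.png',np.hstack([cv2.resize(cv2.cvtColor(cs['top']['img'][85:185,215:315],cv2.COLOR_RGB2BGR),(400,400),interpolation=cv2.INTER_CUBIC),cv2.resize(cv2.cvtColor(cs['scene']['img'][150:250,180:280],cv2.COLOR_RGB2BGR),(400,400),interpolation=cv2.INTER_CUBIC)]))
```

```text
12.9 [ 31.8273  -1.0245 -58.177   72.8403 -31.8254 -30.5731] eye model [-0.1047 -0.0488  0.2955] [-0.1893 -0.6027 -1.2348]
brush_eye top 3 [278.5 166.2] pred [276.8 166.9]
brush_eye scene 3 [238.2 176. ] pred [240.1 175. ]
hook top 3 [286.3 115.7] pred [286.9 115.3]
hook_seat top 3 [285.9 123.6] pred [285.4 123.5]
hook_tip top 3 [284.6 133. ] pred [283.7 132.1]
mirror top 3 [251.9 121.2] pred [252.3 118.3]
mirror scene 2 [163.8 210.2] pred [226.4 218.3]
door_hinge top 3 [216.1 142.8] pred [218.7 143.5]
door_hinge scene 3 [267.1 203.5] pred [265.6 200.6]
cupboard top 3 [266.4 152.6] pred [265.8 153.7]
cupboard scene 3 [231.4 243.5] pred [230.9 245.7]
cupboard wrist 3 [197.8 148.2] pred [198.8 147.4]
door_edge top 3 [166.6 215.9] pred [164. 216.]
door_edge scene 3 [336.7 184.7] pred [336.4 185.2]
hook wrist 1 [197.3 150.2] pred [ 189.8 -114.8]
door_hinge wrist 1 [250.5 321.6] pred [-285.4  -24.4]
```

View pics/c4.png

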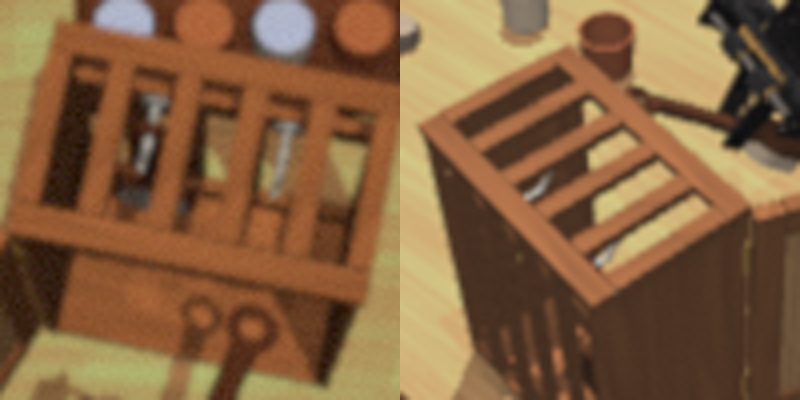

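The top crop shows the free hook's plate at about (286,116), its tip at (284,132) and the eye ring at (277.5,167). All are within about 1 px of the model, so I'll go in over the hook tip.

Run:
```python
from kin import *
A=[pose(C,38,-15) for C in([-.04,-.05,.291],[-.004,-.05,.289])]
check(A,4)
plan(A,0,vmax=.012)
```

```text
err 0.0000 laststep 2.6 [ 21.4   4.9 -53.9  84.3 -26.6 -33.2]
err 0.0000 laststep 0.9 [ 18.2   8.1 -50.5  86.3 -25.  -32.4]
[[[0.001,0.028,0.0],[0.0158,-0.0056,0.0143],0],[[0.001,0.027,0.0],[0.0157,-0.0056,0.0143],0],[[0.001,0.028,0.001],[0.0157,-0.0055,0.0143],0],[[0.001,0.027,-0.0],[0.0157,-0.0056,0.0144],0],[[0.002,0.028,0.0],[0.0156,-0.0056,0.0144],0],[[0.001,0.027,0.0],[0.0155,-0.0056,0.0145],0],[[0,0,0.0],[0.0131,-0.0047,0.0115],0],[[0,0,0.0],[0.0131,-0.0046,0.0115],0],[[0,0,0.0],[0.0131,-0.0047,0.0115],0],[[0,0,0.0],[0.0131,-0.0046,0.0114],0]]
10
```

>>> {"api": "move_arm", "payload": {
  "series": [
    [[0, 0.028, 0], [0.0158, -0.0056, 0.0143], 0],
    [[0, 0.028, 0], [0.0157, -0.0056, 0.0143], 0],
    [[0, 0.028, 0], [0.0157, -0.0056, 0.0143], 0],
    [[0, 0.028, 0], [0.0157, -0.0056, 0.0144], 0],
    [[0, 0.028, 0], [0.0156, -0.0056, 0.0144], 0],
    [[0, 0.028, 0], [0.0155, -0.0056, 0.0145], 0],
    [[0, 0, 0], [0.0131, -0.0047, 0.0115], 0],
    [[0, 0, 0], [0.0131, -0.0047, 0.0115], 0],
    [[0, 0, 0], [0.0131, -0.0047, 0.0115], 0],
    [[0, 0, 0], [0.0131, -0.0046, 0.0114], 0],
    [[0, 0, 0], [0, 0, 0], 0],
    [[0, 0, 0], [0, 0, 0], 0]
  ]
}}

```text
time_s: 18.15
tcp_pos: [0.5874, 0.046, 0.2012]
ee_rot: [[0.714, -0.423, 0.558], [-0.333, -0.906, -0.261], [0.616, 0.001, -0.788]]
wrist_force: [-0.4, -0.4, -0.9]
gripper_width: 0.224
gripper_force: 30.0
```

Run:
```python
from kin import *
np.set_printoptions(precision=4,suppress=True)
s=r.sense();R=np.array(s['ee_rot']);p=np.array(s['tcp_pos'])
print(s['time_s'],'eye model',icup(p+R@EYE),s['wrist_force'])
t=r.capture('top');sc=r.capture('scene')
f=lambda c,u,v,n:cv2.resize(cv2.cvtColor(c['img'][v:v+n,u:u+n],cv2.COLOR_RGB2BGR),(400,400),interpolation=cv2.INTER_CUBIC)
cv2.imwrite('pics/c5.png',np.hstack([f(t,260,100,50),f(sc,190,165,50)]))
print('eye',proj(t,p+R@EYE),proj(sc,p+R@EYE),'tip',proj(t,cup([.005,-.05,.279])),proj(sc,cup([.005,-.05,.279])))
for n in('brush_eye','hook_tip'):
    for k in('top','scene'): print(n,k,[(np.round(q['centre'],1),round(q['score'],2)) for q in r.pinpoint(n,k)[:1]])
A=[pose([.016,-.05,.2655],38,-15)]
check(A,4)
plan(A,0,vmax=.006)
```

```text
18.15 eye model [-0.004  -0.05    0.2888] [-0.4344 -0.4264 -0.8667]
eye [283.338  134.0445] [217.6836 189.4874] tip [283.7326 132.0908] [215.8901 192.6156]
brush_eye top [(array([284.8, 131.4]), 0.74)]
brush_eye scene [(array([217.7, 187.7]), 0.66)]
hook_tip top [(array([281.9, 135.2]), 0.52)]
hook_tip scene []
err 0.0000 laststep 2.8 [ 13.1  11.5 -50.   97.4 -22.5 -39.7]
[[[0.001,-0.001,0.0],[0.0003,-0.0017,0.0102],0],[[0,0,0.001],[0.0003,-0.0017,0.0103],0],[[0.001,-0.001,0.0],[0.0002,-0.0017,0.0102],0],[[0,-0.001,0.001],[0.0003,-0.0017,0.0102],0],[[0.001,0,0.0],[0.0003,-0.0017,0.0103],0],[[0.001,-0.001,0.0],[0.0003,-0.0017,0.0102],0]]
6
```

View pics/c5.png

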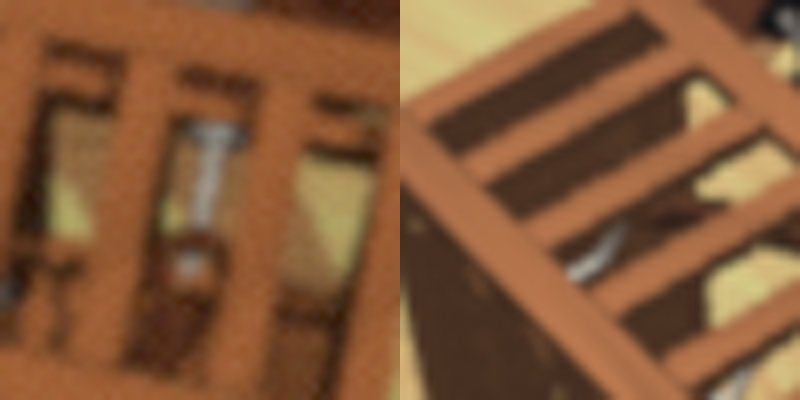

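The top view shows the hook shaft, then the ring's far rim crossing over it, then the silver tip inside the hole at crop (188,265). The eye is over the tip, so I'll slide down along the upturned end.

>>> {"api": "move_arm", "payload": {
  "series": [
    [[0, 0, 0], [0.0003, -0.0017, 0.0102], 0],
    [[0, 0, 0], [0.0003, -0.0017, 0.0102], 0],
    [[0, 0, 0], [0.0003, -0.0017, 0.0102], 0],
    [[0, 0, 0], [0.0003, -0.0017, 0.0102], 0],
    [[0, 0, 0], [0.0003, -0.0017, 0.0102], 0],
    [[0, 0, 0], [0.0003, -0.0017, 0.0102], 0],
    [[0, 0, 0], [0, 0, 0], 0],
    [[0, 0, 0], [0, 0, 0], 0]
  ]
}}

```text
time_s: 19.25
tcp_pos: [0.6072, 0.0423, 0.1779]
ee_rot: [[0.714, -0.423, 0.558], [-0.333, -0.906, -0.261], [0.616, 0.001, -0.788]]
wrist_force: [-0.1, 0.1, -1.6]
gripper_width: 0.228
gripper_force: 30.0
```

Run:
```python
from kin import *
np.set_printoptions(precision=4,suppress=True)
s=r.sense();R=np.array(s['ee_rot']);p=np.array(s['tcp_pos'])
print(s['time_s'],'eye model',icup(p+R@EYE),s['wrist_force'],s['moment'])
t=r.capture('top');sc=r.capture('scene')
f=lambda c,u,v,n:cv2.resize(cv2.cvtColor(c['img'][v:v+n,u:u+n],cv2.COLOR_RGB2BGR),(400,400),interpolation=cv2.INTER_CUBIC)
cv2.imwrite('pics/c6.png',np.hstack([f(t,260,100,50),f(sc,190,165,50)]))
```

```text
19.25 eye model [ 0.0161 -0.0502  0.2655] [-0.0987  0.1242 -1.611 ] [ 0.6291  1.3108 -0.0015]
```

View pics/c6.png

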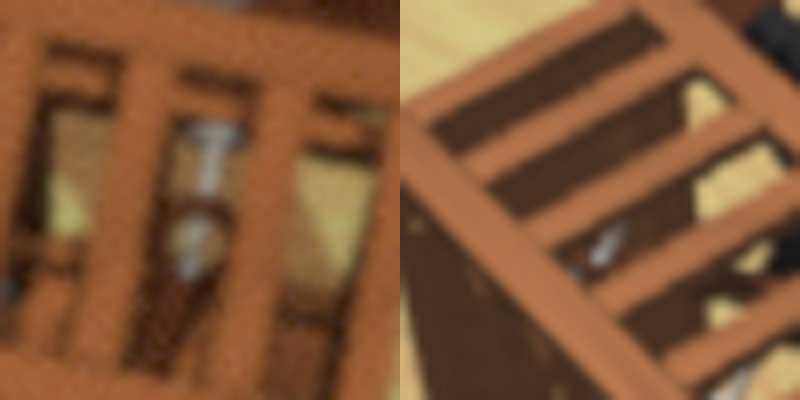

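The ring now encircles the upturned end, with the hook visible through it at (192,245), and the force is free. A few mm more, then open.

>>> {"api": "move_arm", "payload": {
  "series": [
    [[0, 0, 0], [0.0002, -0.0008, 0.005], 0],
    [[0, 0, 0], [0.0002, -0.0008, 0.005], 0],
    [[0, 0, 0], [0, 0, 0], 0],
    [[0, 0, 0], [0, 0, 0], 0.6],
    [[0, 0, 0], [0, 0, 0], 0.6],
    [[0, 0, 0], [0, 0, 0], 0.6],
    [[0, 0, 0], [0, 0, 0], 0.6],
    [[0, 0, 0], [0, 0, 0], 0.6],
    [[0, 0, 0], [0, 0, 0], 0.6]
  ]
}}

```text
time_s: 20.25
tcp_pos: [0.6106, 0.0418, 0.1742]
ee_rot: [[0.714, -0.423, 0.558], [-0.333, -0.906, -0.261], [0.616, 0.0, -0.788]]
wrist_force: [-0.4, -0.2, -1.2]
gripper_width: 0.585
gripper_force: 0.0
```

Run:
```python
from kin import *
np.set_printoptions(precision=4,suppress=True)
s=r.sense();R=np.array(s['ee_rot']);p=np.array(s['tcp_pos'])
print(s['time_s'],s['wrist_force'])
t=r.capture('top');sc=r.capture('scene');w=r.capture('wrist')
f=lambda c,u,v,n:cv2.resize(cv2.cvtColor(c['img'][v:v+n,u:u+n],cv2.COLOR_RGB2BGR),(400,400),interpolation=cv2.INTER_CUBIC)
cv2.imwrite('pics/c7.png',np.hstack([f(t,240,95,80),cv2.resize(cv2.cvtColor(w['img'][:,:],cv2.COLOR_RGB2BGR),(400,300)).__getitem__(slice(None)) if False else f(w,64,0,384)]))
for n in('brush','brush_eye','brush_neck'):
    for k in('top','scene','wrist'): print(n,k,[(np.round(q['centre'],1),round(q['score'],2)) for q in r.pinpoint(n,k)[:1]])
for d in(.04,.10,.16): 
    check([(p-R[:,2]*d,R)],3)
```

```text
20.25 [-0.3988 -0.1581 -1.2207]
brush top [(array([282.9, 133.8]), 0.81)]
brush scene [(array([209.7, 236.6]), 0.63)]
brush wrist []
brush_eye top [(array([287.7, 120.6]), 0.52)]
brush_eye scene [(array([234.1, 244.7]), 0.64)]
brush_eye wrist []
brush_neck top [(array([283.8, 128.4]), 0.71)]
brush_neck scene [(array([212.3, 224.9]), 0.4)]
brush_neck wrist []
err 0.0000 laststep 5.1 [ 20.    8.  -49.9  83.5 -26.  -30.9]
err 0.0000 laststep 9.4 [ 30.6   2.4 -47.6  64.8 -34.2 -19.4]
err 0.0000 laststep 9.9 [ 39.3  -2.7 -44.1  53.3 -43.8 -12.7]
```

View pics/c7.png

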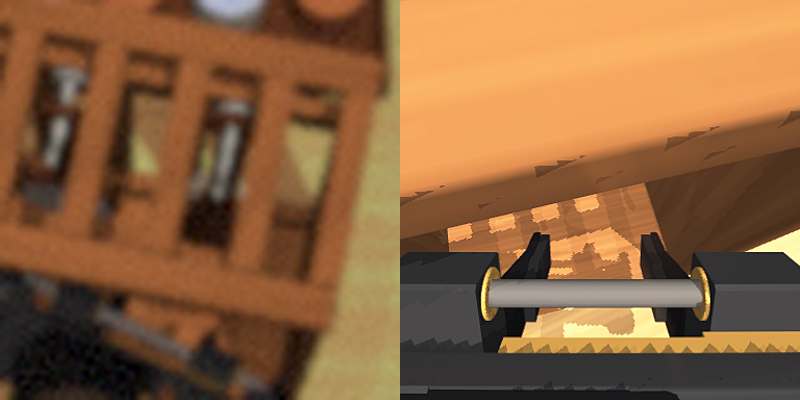

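The gripper is empty and the brush has swung down, with its head dark under the hook in the top view. Now retreat and check.

>>> {"api": "move_arm", "payload": {
  "series": [
    [[0, 0, 0], [0, 0, -0.03], 0.6],
    [[0, 0, 0], [0, 0, -0.03], 0.6],
    [[0, 0, 0], [0, 0, -0.03], 0.6],
    [[0, 0, 0], [0, 0, -0.04], 0.6],
    [[0, 0, 0], [0, 0, -0.04], 0.6],
    [[0, 0, 0], [0, 0, -0.04], 0.6],
    [[0, 0, 0], [0, 0, -0.04], 0.6],
    [[0, 0, 0], [0, 0, 0], 0.3],
    [[0, 0, 0], [0, 0, 0], 0.3]
  ]
}}

```text
time_s: 21.75
tcp_pos: [0.5408, 0.0747, 0.2725]
ee_rot: [[0.714, -0.422, 0.558], [-0.333, -0.907, -0.26], [0.616, -0.0, -0.788]]
wrist_force: [-0.3, -1.5, -0.1]
gripper_width: 0.495
gripper_force: 0.0
```

```bash
cat >> kin.py <<'E'
H=cup([-.075,.124,0]);DOWN=Rn.from_euler('z',CY,degrees=True).as_matrix()@np.diag([1.,-1,-1])
u=lambda deg:np.array([np.cos(np.radians(deg)),np.sin(np.radians(deg)),0])
def dpose(th,rho=.19,gap=0,z=.272):
    """TCP behind the door's outer face at door angle th (deg)"""
    d,n=u(270+CY-th),u(180+CY-th);c=DOWN.T@n
    m=.0095*abs(c[0])+.015*abs(c[1])
    return H+rho*d+(.018+m+gap)*n+[0,0,z],DOWN
E
python3 - <<'E'
from kin import *
np.set_printoptions(precision=4,suppress=True)
s=r.sense();p=np.array(s['tcp_pos']);print(s['time_s'],p,s['wrist_force'],s['joints'])
t=r.capture('top');sc=r.capture('scene');w=r.capture('wrist')
f=lambda c,u,v,n:cv2.resize(cv2.cvtColor(c['img'][v:v+n,u:u+n],cv2.COLOR_RGB2BGR),(400,400),interpolation=cv2.INTER_CUBIC)
cv2.imwrite('pics/c8.png',np.hstack([f(t,240,95,80),f(sc,180,160,120)]))
print('bowl',atz(t,(122,201),.055))
for n in('door_edge','door_hinge'):
    for k,c in(('top',t),('scene',sc)):
        for q in r.pinpoint(n,k)[:1]: print(n,k,q['score'],atz(c,q['centre'],.324))
A=[(np.array([.47,.06,.44]),DOWN),(np.array([.50,.36,.44]),DOWN),dpose(118,gap=.035)]
check(A);print(A[-1][0]);plan(A,0,vmax=.045)
E
```

```text
21.75 [0.5408 0.0747 0.2725] [-0.3263 -1.4617 -0.1184] [ 34.4032   0.2343 -46.3038  59.3562 -38.0344 -16.1255]
bowl [0.492  0.5426 0.055 ]
door_edge top 0.91 [0.4146 0.3357 0.324 ]
door_edge scene 0.65 [0.4103 0.3338 0.324 ]
door_hinge top 0.94 [0.6241 0.1995 0.324 ]
door_hinge scene 0.71 [0.6264 0.213  0.324 ]
err 0.0000 laststep 7.6 [ 27.    2.5   5.4   0.  -92.9  53. ]
err 0.0000 laststep 3.8 [ 50.8  18.2  24.9   0.  -96.7  29.2]
err 0.0000 laststep 2.6 [ 50.2  21.3   6.4  -0.  -75.1  29.8]
[0.5152 0.368  0.272 ]
[[[0.111,-0.823,-0.316],[0.0144,0.0107,-0.0421],0],[[0.111,-0.824,-0.316],[0.0105,0.0106,-0.0433],0],[[0.111,-0.823,-0.316],[0.0065,0.0105,-0.044],0],[[0.111,-0.824,-0.316],[0.0026,0.01,-0.0446],0],[[0.111,-0.823,-0.316],[-0.0014,0.0096,-0.0447],0],[[0.111,-0.823,-0.316],[-0.0053,0.009,-0.0446],0],[[0.111,-0.824,-0.316],[-0.0093,0.0083,-0.044],0],[[0.111,-0.823,-0.316],[-0.0131,0.0074,-0.0432],0],[[0,0,0.0],[-0.0064,-0.0859,-0.0],0],[[0,0,0.0],[-0.0065,-0.0859,-0.0],0],[[0,0,0.0],[-0.0064,-0.0859,-0.0],0],[[0,0,0.0],[-0.0065,-0.0859,-0.0],0]]
[[[0,0,0.0],[-0.0064,-0.0859,-0.0],0],[[0,0,0.0],[-0.0065,-0.0859,-0.0],0],[[0,0,0.0],[-0.0064,-0.0859,-0.0],0],[[0,0,0.0],[0.0068,-0.0053,0.084],0],[[0,0,0.0],[0.0067,-0.0053,0.084],0],[[0,0,0.0],[0.0068,-0.0052,0.084],0],[[0,0,0.0],[0.0068,-0.0053,0.084],0]]
19
```

View pics/c8.png

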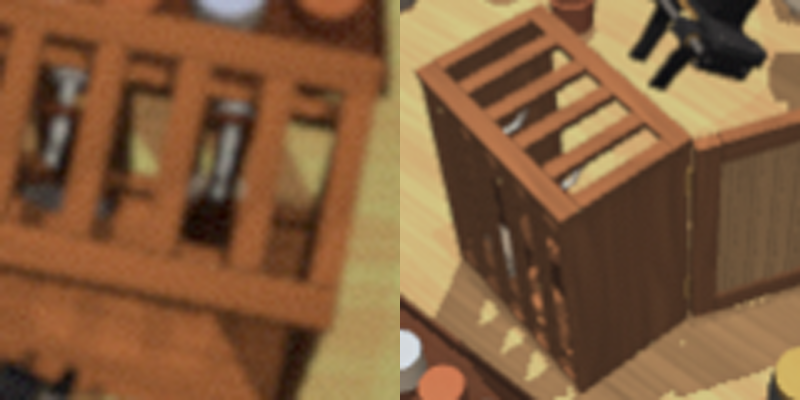

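Brush hangs on the right-hand hook with its head dark under it; nothing is on the cupboard floor and the mirror is still in place at (65,110). Now go round behind the door.

>>> {"api": "move_arm", "payload": {
  "series": [
    [[0.111, -0.823, -0.316], [0.0144, 0.0107, -0.042], 0],
    [[0.111, -0.823, -0.316], [0.0105, 0.0106, -0.0433], 0],
    [[0.111, -0.823, -0.316], [0.0065, 0.0105, -0.044], 0],
    [[0.111, -0.823, -0.316], [0.0026, 0.01, -0.0446], 0],
    [[0.111, -0.823, -0.316], [-0.0014, 0.0096, -0.0447], 0],
    [[0.111, -0.823, -0.316], [-0.0053, 0.009, -0.0446], 0],
    [[0.111, -0.823, -0.316], [-0.0093, 0.0083, -0.044], 0],
    [[0.111, -0.823, -0.316], [-0.0131, 0.0074, -0.0432], 0],
    [[0, 0, 0], [0, 0, 0], 0],
    [[0, 0, 0], [0, 0, 0], 0]
  ]
}}

```text
time_s: 23.1
tcp_pos: [0.4704, 0.0607, 0.436]
ee_rot: [[0.983, -0.184, 0.019], [-0.184, -0.983, -0.007], [0.02, 0.004, -1.0]]
wrist_force: [-0.2, 0.6, 0.2]
gripper_width: 0.006
gripper_force: 0.0
```

Run:
```python
from kin import *
np.set_printoptions(precision=4,suppress=True)
s=r.sense();p=np.array(s['tcp_pos']);print(s['time_s'],p,s['ee_rot'],s['joints'])
t=r.capture('top');sc=r.capture('scene')
for n,X in dict(brush=[.006,-.05,.07],brush_neck=[.03,-.05,.137],brush_eye=[.03,-.05,.255]).items():
    print(n,[(np.round(q['centre'],1),round(q['score'],2)) for k in('top','scene') for q in r.pinpoint(n,k)[:1]],'pred',[proj(c,cup(q)).round(1) for c in(t,sc) for q in(X,[.06-X[0],*X[1:]])])
print('mirror',[(np.round(q['centre'],1)) for q in r.pinpoint('mirror','top')[:1]])
A=[(np.array([.50,.36,.44]),DOWN),dpose(118,gap=.035)]
check(A);plan(A,0,vmax=.045)
```

```text
23.1 [0.4704 0.0607 0.436 ] [[ 0.9828 -0.1838  0.0189]
 [-0.1837 -0.983  -0.0075]
 [ 0.02    0.0039 -0.9998]] [ 27.6433   1.9644   3.9679   0.8827 -91.242   51.7939]
brush [(array([283.7, 133.8]), 0.45), (array([210.9, 234. ]), 0.53)] pred [array([280.9, 149.7]), array([283.4, 136.1]), array([220.8, 228.5]), array([211., 235.])]
brush_neck [(array([282.6, 131.4]), 0.71), (array([211. , 221.2]), 0.44)] pred [array([283.1, 137.4]), array([283.1, 137.4]), array([214.2, 221.2]), array([214.2, 221.2])]
brush_eye [(array([287. , 121.2]), 0.68)] pred [array([284.8, 126.5]), array([284.8, 126.5]), array([210.8, 200.6]), array([210.8, 200.6])]
mirror [array([251.1, 121.6])]
err 0.0000 laststep 4.0 [ 50.8  18.2  24.9   0.  -96.7  29.2]
err 0.0000 laststep 2.6 [ 50.2  21.3   6.4  -0.  -75.1  29.8]
[[[0.006,-0.028,-0.012],[-0.007,-0.0856,-0.0015],0],[[0.006,-0.029,-0.012],[-0.0069,-0.0855,-0.0014],0],[[0.005,-0.028,-0.011],[-0.0069,-0.0856,-0.0014],0],[[0.006,-0.029,-0.012],[-0.0067,-0.0856,-0.0013],0],[[0.006,-0.028,-0.012],[-0.0066,-0.0856,-0.0012],0],[[0.006,-0.028,-0.012],[-0.0066,-0.0856,-0.0012],0],[[0.005,-0.029,-0.012],[-0.0064,-0.0856,-0.0011],0],[[0,0,0.0],[0.0068,-0.0053,0.084],0],[[0,0,0.0],[0.0068,-0.0053,0.084],0],[[0,0,0.0],[0.0067,-0.0052,0.084],0],[[0,0,0.0],[0.0068,-0.0053,0.084],0]]
11
```

>>> {"api": "move_arm", "payload": {
  "series": [
    [[0.006, -0.028, -0.012], [-0.007, -0.0856, -0.0014], 0],
    [[0.006, -0.028, -0.012], [-0.0069, -0.0856, -0.0014], 0],
    [[0.006, -0.028, -0.012], [-0.0069, -0.0856, -0.0014], 0],
    [[0.006, -0.028, -0.012], [-0.0067, -0.0856, -0.0013], 0],
    [[0.006, -0.028, -0.012], [-0.0066, -0.0856, -0.0012], 0],
    [[0.006, -0.028, -0.012], [-0.0066, -0.0856, -0.0012], 0],
    [[0.006, -0.028, -0.012], [-0.0064, -0.0856, -0.0011], 0],
    [[0, 0, 0], [0.0068, -0.0053, 0.084], 0],
    [[0, 0, 0], [0.0068, -0.0053, 0.084], 0],
    [[0, 0, 0], [0.0068, -0.0052, 0.084], 0],
    [[0, 0, 0], [0.0068, -0.0053, 0.084], 0],
    [[0, 0, 0], [0, 0, 0], 0]
  ]
}}

```text
time_s: 24.75
tcp_pos: [0.5129, 0.3661, 0.2648]
ee_rot: [[0.985, -0.174, -0.011], [-0.175, -0.985, -0.009], [-0.009, 0.011, -1.0]]
wrist_force: [-0.6, -0.1, -0.8]
gripper_width: 0.005
gripper_force: 0.0
```

Run:
```python
from kin import *
np.set_printoptions(precision=4,suppress=True)
s=r.sense();p=np.array(s['tcp_pos']);print(s['time_s'],p,s['ee_rot'],s['joints'],s['wrist_force'])
t=r.capture('top')
for q in r.pinpoint('door_edge','top')[:1]:
    e=atz(t,q['centre'],.324)-H;print(q['score'],'theta',270+CY-np.degrees(np.arctan2(e[1],e[0])))
A=[dpose(118,gap=.01)]+[dpose(th) for th in(110,100,90,80,70,60,50,40,30,20,12)]
check(A,2);plan(A,0,vmax=.022)
```

```text
24.75 [0.5129 0.3661 0.2648] [[ 0.9846 -0.1744 -0.0108]
 [-0.1745 -0.9846 -0.0093]
 [-0.009   0.0111 -0.9999]] [ 50.1424  21.6118   5.904   -0.135  -75.0979  29.8451] [-0.5717 -0.1476 -0.846 ]
0.96 theta 113.61746523020906
err 0.0000 laststep 1.9 [ 50.1  18.9   2.8  -0.  -73.9  29.9]
err 0.0000 laststep 2.5 [ 50.3  15.2  -2.4  -0.  -72.4  29.7]
err 0.0000 laststep 2.1 [ 50.   11.9  -6.7  -0.  -71.4  30. ]
err 0.0000 laststep 1.8 [ 48.9   9.  -10.4  -0.  -70.6  31.1]
err 0.0000 laststep 1.4 [ 47.1   6.6 -13.2  -0.  -70.1  32.9]
err 0.0000 laststep 1.3 [ 44.5   4.8 -15.3  -0.  -69.9  35.5]
err 0.0000 laststep 1.7 [ 41.1   3.7 -16.6  -0.  -69.8  38.9]
err 0.0000 laststep 2.1 [ 37.    3.4 -16.8   0.  -69.7  43. ]
err 0.0000 laststep 2.2 [ 32.6   4.1 -16.1   0.  -69.8  47.4]
err 0.0000 laststep 2.2 [ 28.1   5.6 -14.4  -0.  -70.   51.9]
err 0.0000 laststep 2.0 [ 24.    7.9 -11.8  -0.  -70.4  56. ]
err 0.0000 laststep 1.4 [ 21.1  10.1  -9.    0.  -70.9  58.9]
[[[0.003,-0.007,0.001],[-0.0126,0.0223,0.0009],0],[[0.003,-0.008,0.001],[-0.0127,0.0224,0.0009],0],[[0,0,0.0],[-0.0201,0.0313,0.0],0],[[0,0,0.0],[-0.0202,0.0314,0.0],0],[[0,0,0.0],[-0.0147,0.0313,0.0],0],[[0,0,0.0],[-0.0147,0.0313,0.0],0],[[0,0,0.0],[-0.0088,0.0339,0.0],0],[[0,0,0.0],[-0.0089,0.0339,0.0],0],[[0,0,0.0],[-0.0031,0.0321,0.0],0],[[0,0,0.0],[-0.0031,0.0321,0.0],0],[[0,0,0.0],[0.0025,0.0327,0.0],0],[[0,0,0.0],[0.0025,0.0326,0.0],0]]
[[[0,0,0.0],[0.0082,0.0323,0.0],0],[[0,0,0.0],[0.0082,0.0323,0.0],0],[[0,0,0.0],[0.014,0.0308,0.0],0],[[0,0,0.0],[0.0139,0.0308,0.0],0],[[0,0,0.0],[0.0196,0.0282,0.0],0],[[0,0,0.0],[0.0195,0.0283,0.0],0],[[0,0,0.0],[0.0247,0.0246,0.0],0],[[0,0,0.0],[0.0247,0.0245,0.0],0],[[0,0,0.0],[0.0291,0.0199,-0.0],0],[[0,0,0.0],[0.0291,0.0199,-0.0],0],[[0,0,0.0],[0.0259,0.012,-0.0],0],[[0,0,0.0],[0.0258,0.0119,-0.0],0]]
24
```

>>> {"api": "move_arm", "payload": {
  "series": [
    [[0, 0, 0], [-0.0127, 0.0223, -0.005], 0],
    [[0, 0, 0], [-0.0127, 0.0223, -0.005], 0],
    [[0, 0, 0], [-0.02, 0.0313, 0], 0],
    [[0, 0, 0], [-0.02, 0.0313, 0], 0],
    [[0, 0, 0], [-0.0147, 0.0313, 0], 0],
    [[0, 0, 0], [-0.0147, 0.0313, 0], 0],
    [[0, 0, 0], [-0.0088, 0.0339, 0], 0],
    [[0, 0, 0], [-0.0088, 0.0339, 0], 0],
    [[0, 0, 0], [-0.0031, 0.0321, 0], 0],
    [[0, 0, 0], [-0.0031, 0.0321, 0], 0],
    [[0, 0, 0], [0.0025, 0.0327, 0], 0],
    [[0, 0, 0], [0.0025, 0.0327, 0], 0]
  ]
}}

```text
time_s: 26.05
tcp_pos: [0.4277, 0.1959, 0.2776]
ee_rot: [[0.985, -0.174, 0.001], [-0.174, -0.985, 0.001], [0.001, -0.001, -1.0]]
wrist_force: [1.0, 0.7, 0.3]
gripper_width: 0.008
gripper_force: 0.3
```

Run:
```python
from kin import *
np.set_printoptions(precision=4,suppress=True)
s=r.sense();p=np.array(s['tcp_pos']);print(s['time_s'],p,s['wrist_force'])
t=r.capture('top')
for q in r.pinpoint('door_edge','top')[:1]:
    e=atz(t,q['centre'],.324)-H;print(q['score'],'theta',270+CY-np.degrees(np.arctan2(e[1],e[0])))
A=[dpose(th,z=.275) for th in(50,40,30,20,10)]
plan(A,0,vmax=.022)
```

```text
26.05 [0.4277 0.1959 0.2776] [1.0497 0.7366 0.2822]
0.73 theta 431.0712589904082
[[[0,0,-0.007],[0.0152,0.0405,0.0015],0],[[0,0,-0.008],[0.0152,0.0405,0.0015],0],[[0.001,0,-0.007],[0.0151,0.0405,0.0016],0],[[0,0,-0.0],[0.0195,0.0282,-0.0],0],[[0,0,-0.0],[0.0196,0.0283,-0.0],0],[[0,0,-0.0],[0.0247,0.0246,-0.0],0],[[0,0,-0.0],[0.0246,0.0245,-0.0],0],[[0,0,-0.0],[0.0291,0.0199,-0.0],0],[[0,0,-0.0],[0.0291,0.0199,-0.0001],0],[[0,0,-0.0],[0.0326,0.0143,0.0],0],[[0,0,-0.0],[0.0327,0.0144,0.0],0]]
11
```

>>> {"api": "move_arm", "payload": {
  "series": [
    [[0, 0, 0], [0.01, 0.0355, 0], 0],
    [[0, 0, 0], [0.015, 0.04, 0], 0],
    [[0, 0, 0], [0.0152, 0.0405, 0.002], 0],
    [[0, 0, 0], [0.0195, 0.0282, 0], 0],
    [[0, 0, 0], [0.0195, 0.0282, 0], 0],
    [[0, 0, 0], [0.0247, 0.0245, 0], 0],
    [[0, 0, 0], [0.0247, 0.0245, 0], 0],
    [[0, 0, 0], [0.029, 0.02, 0], 0],
    [[0, 0, 0], [0.029, 0.02, 0], 0],
    [[0, 0, 0], [0, 0, 0], 0]
  ]
}}

```text
time_s: 27.15
tcp_pos: [0.4978, 0.0511, 0.2753]
ee_rot: [[0.984, -0.176, -0.001], [-0.176, -0.984, -0.001], [-0.001, 0.001, -1.0]]
wrist_force: [-0.4, 0.7, -1.2]
gripper_width: 0.007
gripper_force: 0.0
```

Run:
```python
from kin import *
np.set_printoptions(precision=4,suppress=True)
s=r.sense();p=np.array(s['tcp_pos']);print(s['time_s'],p,s['wrist_force'],'door frame shut: ',Rn.from_euler('z',-CY,degrees=True).apply(p-H))
t=r.capture('top')
for q in r.pinpoint('door_edge','top')[:1]:
    e=atz(t,q['centre'],.324)-H;print(q['score'],'theta',(270+CY-np.degrees(np.arctan2(e[1],e[0])))%360)
A=[dpose(th,z=.276) for th in(10,4)]+[dpose(0,z=.276,gap=.003)]
plan(A,0,vmax=.014)
```

```text
27.15 [0.4978 0.0511 0.2753] [-0.3734  0.736  -1.222 ] door frame shut:  [-0.0966 -0.1635  0.2753]
0.87 theta 18.29876032607166
[[[0.001,0.003,-0.004],[0.0236,0.0127,-0.0004],0],[[0.001,0.004,-0.004],[0.0235,0.0126,-0.0003],0],[[0.001,0.003,-0.004],[0.0236,0.0127,-0.0004],0],[[0,0,-0.0],[0.0208,0.0057,0.0],0],[[0,0,-0.0],[0.0208,0.0056,0.0],0],[[0,0,-0.0],[0.0224,0.0049,0.0],0]]
6
```

>>> {"api": "move_arm", "payload": {
  "series": [
    [[0, 0, 0], [0.0236, 0.0127, 0], 0],
    [[0, 0, 0], [0.0236, 0.0127, 0], 0],
    [[0, 0, 0], [0.0236, 0.0127, 0], 0],
    [[0, 0, 0], [0.0208, 0.0056, 0], 0],
    [[0, 0, 0], [0.0208, 0.0056, 0], 0],
    [[0, 0, 0], [0.02, 0, 0], 0],
    [[0, 0, 0], [0.004, 0, 0], 0],
    [[0, 0, 0], [0, 0, 0], 0],
    [[0, 0, 0], [0, 0, 0], 0]
  ]
}}

```text
time_s: 28.15
tcp_pos: [0.5542, 0.0161, 0.276]
ee_rot: [[0.985, -0.174, -0.013], [-0.174, -0.985, 0.0], [-0.013, 0.002, -1.0]]
wrist_force: [-17.3, 5.2, 8.6]
gripper_width: 0.009
gripper_force: 9.1
```

>>> {"api": "move_arm", "payload": {
  "series": [
    [[0, 0, 0], [0.002, 0, 0], 0],
    [[0, 0, 0], [0.002, 0, 0], 0],
    [[0, 0, 0], [0, 0, 0], 0]
  ]
}}

```text
time_s: 28.45
tcp_pos: [0.5541, 0.0161, 0.276]
ee_rot: [[0.985, -0.174, -0.017], [-0.174, -0.985, 0.0], [-0.017, 0.003, -1.0]]
wrist_force: [-24.3, 8.1, 11.2]
gripper_width: 0.007
gripper_force: 12.3
```

Run:
```python
from kin import *
np.set_printoptions(precision=4,suppress=True)
s=r.sense();p=np.array(s['tcp_pos']);print(s['time_s'],p,s['wrist_force'],'door frame shut: ',Rn.from_euler('z',-CY,degrees=True).apply(p-H))
t=r.capture('top')
for q in r.pinpoint('door_edge','top')[:1]:
    e=atz(t,q['centre'],.324)-H;print(q['score'],'theta of edge',(270+CY-np.degrees(np.arctan2(e[1],e[0])))%360,'shut would be',np.degrees(np.arctan2(.01,.246)))
```

```text
28.45 [0.5541 0.0161 0.276 ] [-24.2938   8.0617  11.2488] door frame shut:  [-0.0351 -0.1882  0.276 ]
0.67 theta of edge 3.2312805716896946 shut would be 2.3278150890411546
```

Force rose sharply without any motion, so the door is at its stop. Now back off and check the edge.

>>> {"api": "move_arm", "payload": {
  "series": [
    [[0, 0, 0], [-0.01, 0, 0], 0],
    [[0, 0, 0], [-0.03, 0, 0], 0],
    [[0, 0, 0], [-0.05, 0, 0], 0],
    [[0, 0, 0], [-0.06, 0, 0], 0],
    [[0, 0, 0], [-0.06, 0, 0], 0],
    [[0, 0, 0], [0, 0, -0.06], 0],
    [[0, 0, 0], [0, 0, 0], 0]
  ]
}}

```text
time_s: 29.25
tcp_pos: [0.46, 0.0341, 0.3099]
ee_rot: [[0.985, -0.172, 0.009], [-0.172, -0.985, 0.001], [0.008, -0.003, -1.0]]
wrist_force: [0.1, 1.0, 1.1]
gripper_width: 0.005
gripper_force: 0.0
```

Run:
```python
from kin import *
np.set_printoptions(precision=4,suppress=True)
s=r.sense();p=np.array(s['tcp_pos']);print(s['time_s'],p,s['wrist_force'])
def edge(th): return cup([0,0,0])*0+H+.246*u(270+CY-th)+.010*u(180+CY-th)+[0,0,.324]
E={'top':[],'scene':[],'wrist':[]};Hh={'top':[],'scene':[]};Cc={'top':[],'scene':[]}
for i in range(4):
    cs={k:r.capture(k) for k in E}
    for k in E:
        for q in r.pinpoint('door_edge',k)[:1]:
            if q['score']>.4: E[k].append(q['centre'])
    for k in Hh:
        for q in r.pinpoint('door_hinge',k)[:1]:Hh[k].append(q['centre'])
        for q in r.pinpoint('cupboard',k)[:1]:Cc[k].append(q['centre'])
for k in E:
    if E[k]: print('edge',k,np.median(E[k],0),len(E[k]),'pred th0,3,6',[proj(cs[k],edge(t)).round(1) for t in(0,3,6)])
for k in Hh: print('hinge',k,np.median(Hh[k],0),proj(cs[k],H+[0,0,.324]).round(1),'cup',np.median(Cc[k],0),proj(cs[k],CO).round(1))
for n in('brush','brush_neck','brush_eye','mirror'):print(n,[(k,np.round(q['centre'],1),round(q['score'],2)) for k in('top','scene') for q in r.pinpoint(n,k)[:1]])
# front line of the roof / door top: print a column profile across front edge near free edge and hinge
t=cs['top'];save(t,'t9')
for y in(-.11,-.05,.0,.05,.1):
    a,b=proj(t,cup([-.14,y,.327])),proj(t,cup([-.03,y,.327]));pr=[t['img'][int(round(v)),int(round(x))].astype(int).sum() for x,v in (a+(b-a)*i/22 for i in range(23))];print(y,pr)
```

```text
29.25 [0.46   0.0341 0.3099] [0.11   0.9894 1.0835]
edge top [302.55 164.25] 4 pred th0,3,6 [array([304.2, 162.7]), array([303.1, 167.1]), array([301.8, 171.4])]
edge scene [225.7 161.9] 4 pred th0,3,6 [array([223. , 161.4]), array([226., 160.]), array([229. , 158.6])]
edge wrist [383.   16.3] 4 pred th0,3,6 [array([388.3,  -2. ]), array([382.5,  31.5]), array([375.5,  62.9])]
hinge top [218.5 144.1] [218.3 143.4] cup [265.4 153.8] [265.8 153.7]
hinge scene [267.4  203.45] [265.8 200.8] cup [231.3 245.6] [230.9 245.7]
brush [('top', array([287. , 132.9]), 0.69), ('scene', array([361.3, 281.8]), 0.7)]
brush_neck [('top', array([282.9, 130.4]), 0.54), ('scene', array([267.5, 201.8]), 0.55)]
brush_eye [('top', array([288.2, 120.4]), 0.67), ('scene', array([209.7, 153.8]), 0.65)]
mirror [('top', array([253.8, 122.1]), 0.51)]
-0.11 [np.int64(205), np.int64(183), np.int64(209), np.int64(209), np.int64(197), np.int64(220), np.int64(210), np.int64(203), np.int64(181), np.int64(272), np.int64(289), np.int64(265), np.int64(191), np.int64(278), np.int64(274), np.int64(279), np.int64(282), np.in
[... 777 characters left out ...]
267)]
0.05 [np.int64(136), np.int64(142), np.int64(135), np.int64(132), np.int64(158), np.int64(158), np.int64(153), np.int64(146), np.int64(129), np.int64(181), np.int64(272), np.int64(260), np.int64(240), np.int64(217), np.int64(290), np.int64(284), np.int64(301), np.int64(287), np.int64(184), np.int64(175), np.int64(172), np.int64(176), np.int64(172)]
0.1 [np.int64(395), np.int64(336), np.int64(172), np.int64(123), np.int64(89), np.int64(93), np.int64(94), np.int64(84), np.int64(102), np.int64(160), np.int64(274), np.int64(280), np.int64(250), np.int64(191), np.int64(280), np.int64(266), np.int64(287), np.int64(275), np.int64(165), np.int64(101), np.int64(85), np.int64(90), np.int64(102)]
```

Run:
```python
from kin import *
im=0
for i in range(8): t=r.capture('top');im=im+t['img'].astype(float).sum(2)/8
xs=np.arange(-.12,-.05,.0005)
def prof(y):
    uv=np.array([proj(t,cup([x,y,.326])) for x in xs]).astype(np.float32)
    return cv2.remap(im.astype(np.float32),uv[:,:1],uv[:,1:],cv2.INTER_CUBIC)[:,0]
for y in np.arange(-.105,.111,.03):
    g=prof(y);d=np.gradient(g)
    a=np.argmax(d[:int(.04/.0005)]);w=slice(a+8,a+8+60);b=a+8+np.argmin(g[w])
    print('y %.3f outer %.4f gap %.4f depth %.0f thick %.1f mm'%(y,xs[a],xs[b],g[b],1000*(xs[b]-xs[a])), g[::8].astype(int))
```

```text
y -0.105 outer -0.0955 gap -0.0800 depth 200 thick 15.5 mm [191 187 205 221 224 218 251 299 309 274 200 244 270 271 274 284 235 152]
y -0.075 outer -0.0920 gap -0.0800 depth 202 thick 12.0 mm [235 233 215 206 187 180 172 200 245 236 202 244 275 282 284 281 260 256]
y -0.045 outer -0.0950 gap -0.0790 depth 206 thick 16.0 mm [215 202 193 180 176 174 191 223 232 237 208 231 276 292 294 291 273 264]
y -0.015 outer -0.0885 gap -0.0780 depth 213 thick 10.5 mm [211 186 160 132 104  86 130 178 222 260 225 229 273 295 301 292 277 264]
y 0.015 outer -0.0950 gap -0.0775 depth 211 thick 17.5 mm [131 131 132 127 117  90 148 229 275 280 235 220 273 291 295 297 285 222]
y 0.045 outer -0.0950 gap -0.0775 depth 206 thick 17.5 mm [138 147 166 165 151 119 167 243 264 265 227 217 272 288 285 297 298 247]
y 0.075 outer -0.0945 gap -0.0770 depth 215 thick 17.5 mm [163 162 156 158 154 122 160 243 280 278 246 217 267 281 277 280 297 284]
y 0.105 outer -0.0940 gap -0.0765 depth 199 thick 17.5 mm [151 112  98  97 105  94 153 246 288 287 256 199 257 283 278 274 278 231]
```

The gap between door and cupboard front is just as narrow and dark along the whole width, so the door is shut. The brush and mirror still read as hanging on their hooks.

```bash
python3 -c "
from station import r
print(r.finish_job())"
```

```text
the job is handed in; nothing more can be done
None
```

The brush hangs by its eye on the free right-hand hook, the cupboard door is pushed shut, the mirror is still on its hook, and the job is handed in (about 30 s used of 72); the hand-in returned no verdict.

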